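Clear the spring scale and hold a fresh tray, peeled off its nested stack, over the pan

ROBOT

A 7-joint arm with a two-finger parallel gripper is mounted at the origin on a cart in front of the work surface, level with it; the furniture and walls round the work are solid. World frame = base frame: x ahead of the robot, y to its left, z up, the work surface at z = 0. Lengths are in mm, angles in rad, forces in N, time in s.
With the tool pointing down it reaches from about 400 to 875 mm from the base axis. Payload 4.4 kg.
Tool frame: the origin (TCP) lies midway between the tips of the shut fingers; the grasp point (between the pads) lies 19 mm behind it; x points along the fingers, y is the direction in which the jaws open and shut, and the axes are right-handed (so a half turn about x gives the same grasp; the last joint's range is limited). The gripper opens to 85 mm and grips with 20 to 120 N. Pads are 22 mm wide; open, the fingers measure 114 mm over their backs; the gripper's body (76 mm by 85 mm) begins 54 mm behind the grasp point. The pads swing forward as they close: fully open they stand 13 mm farther back than shut.
Start: joints at [-1.365, 0.628, 0.038, 1.517, -0.027, 0.996, -0.02], TCP at [174.478, 626.159, 231.313] pointing down, gripper open.
Joint ranges: [-3.06, 3.06], [-0.37, 2.12], [-1.25, 1.32], [0.18, 2.47], [-1.1, 4.24], [0.23, 1.98], [-2.94, 2.94]. Speed limits (rad/s): [2.57, 2.57, 3.14, 3.14, 3.14, 3.14, 3.14].

INTERFACE

Orientations are given as [roll, pitch, yaw] about the fixed x, y, z axes, in that order (R = Rz(yaw) Ry(pitch) Rx(roll)).
In Python, from cell import ctrl gives the robot as it stands.
- The arm moves only by the tool arm_command, never from a script. Its argument "series" is a list of rows, each a list of 7 numbers: the opening, from 0 (shut) to 1 (fully open), then the shift along the world's x, y, z in cm, then the turn, a rotation vector about the world's x, y, z in degrees. In form: [[claw, x, y, z, rx, ry, rz], ...]. A call has 1 to 20 rows; each row shifts and turns the commanded pose from where the row before left it; what a row does not reach is not made up. A row lasts 1/12 s, in which the tool goes at most 41.7 mm and 7.16 degrees, less where a joint would pass 70% of its speed; a pose out of reach is approached as far as the arm can. A call with a gripper value outside its range is refused whole. The fingers move at their own pace and stop on an object; the grip force is fixed at half the most. Time passes only in rows, so rows that do not move let the fingers close. It gives the time, the measured TCP pose, the force and the opening at its end, in the units of the state.
- ctrl.read_state(): the state, without advancing time (a new reading comes with each control period).
- ctrl.get_image(name): name is "scene" or "top" or "wrist"; returns the picture (480x640x3 uint8, blue, green, red); there is no depth.
- ctrl.calibration(name): a dict with "fovy" (degrees; the focal length in pixels is half the picture's height over the tangent of half this angle, whatever the lens; pixels are square), "cx", "cy" (the principal point, pixels), "k1" (the pictures are not rectified: a ray, as slopes to the right and down, at radius r is drawn at 1 + k1 r^2 times it, then the intrinsics apply), "cam_to_world" (4x4, takes a point from camera to world coordinates); the wrist camera has in their place "T_tool_cam" (4x4, takes a point from camera to tool coordinates, whose origin is the TCP and whose axes are the tool frame's). Camera axes: x right, y up, looking along -z (the intrinsics and any distortion apply to the point x, -y, -z); pixel columns grow to the right and rows downward; lengths in mm; the calibration is good to about 2 mm. A picture is of the moment at which its call begins: read the wrist's pose just before it. calibration takes no time and is no camera call.
- ctrl.finish_job(): hands the job in, once; it reports no verdict.
Trained networks look in the newest picture that a camera, given by its name, has taken for a name from the list of things; names that differ only in an ending like _2 or _b are one class to them, and where a whole thing is asked for, a point or a joint stands for the part that bears it (a point fixed in the world has none). Each returns a list of dicts, best first, with "conf" (0 to 1); they miss things now and then, are a little off and sometimes report something else, mostly with a low value. They report only what shows in the picture. A call takes as long as a camera call.
- ctrl.spot_in(label, camera): "centre" ([x, y, z] in mm, in world coordinates, good to about 4 mm: the middle of the surface that is visible of it).
The state is a dict: "clock": time; "qpos": joint angles; "qd": joint speeds; "tau": joint torques, N m; "eef_pos": TCP position; "tool_rot": TCP orientation; "force": force on the tool from outside, world axes, zero at the start; "torque": the same for the moment, N m; "width": finger opening in mm.
Only numpy, scipy, OpenCV 4.12 (cv2) and the standard library are available. Lean on these libraries where they do the work, as an engineer would, in place of code of your own. Each camera call takes 0.05 s, during which the arm holds its last target.

TASK

Make the spring scale ready for weighing: lift the steel check weight off its pan and set it down, upright, into the empty round recess of the wooden weight block, so that the pan comes back up to zero. Then take the top tray off the stack of snapped-together white trays by the upright finger grip on its corner: raise that corner first, while the opposite corner still rests, so that the tray peels away and the rest of the stack stays standing where it is. Finish while holding the tray, about level and still, just above the middle of the scale pan without touching it; do not put it down or let go, and leave the bottle, the flask and the pen alone.

Things in the scene. Friction and masses are not known exactly. Their poses are not given: they have to be found in the camera images.
- weight_centre (a point): polished steel check weight: cylinder 32 mm across and 34 mm tall with a neck and 20 mm knob on top (48 mm in all), 200 g. This point is on its axis, 24 mm above its foot; z along the axis. Starts upright on the scale pan. To set it in the recess with clear fingers, grip the cylinder high, about 8 mm above this point
- recess (a point): centre of the floor of the empty round recess in the dark wooden weight block (150 x 64 x 22 mm, fixed, long side along x): 38 mm across, 8 mm deep (mouth 8 mm above this point). Two smaller weights stand fixed in the block 63 and 100 mm from here along -x, up to 32 mm above it. Seated, the weight's centre point is 24 mm above this point
- pan_centre (a point): centre of the upper face of the round steel pan (136 mm across, lip 5 mm above this face) on top of the white spring scale; z up. The scale's housing is 144 mm square, fixed; the pan stands 81 mm above the bench when empty. Fixed glassware up to 0.3 m tall stands on the bench behind the work, from about 0.45 m ahead of the robot: carry things high or round it
- scale_pan (a joint): how far the pan is pressed down on its spring, m: 0 when empty (pointer at zero), about 0.0093 under the check weight, 0.014 at the stop; 200 N/m
- tray_grip (a point): centre of the upright finger grip on one corner of the top tray: white fin 10 mm thick (along y), 18 mm long (along x), standing 20 mm above the tray's rim; this point is 10 mm above the rim. x points from the fin towards the tray's opposite corner, z is the tray's upward normal. Close the fingers along y, tips a few mm above the rim
- tray_floor (a point): centre of the underside of the top tray (white formed plastic, 112 mm square, rounded corners, 22 mm deep, 50 g); x points away from the finger grip, z is its upward normal. The finger grip's centre is 62 mm from here along -x and 32 mm up. The tray's rim rests on the rim of the tray below; the underside hangs free
- tray_far_corner (a point): the rim corner of the top tray opposite the finger grip, at the underside of the rim, 72 mm from the tray's centre along +x and 15 mm above its underside; the tray tips about this corner when the grip is raised
- tray_stack: the rest of the stack: five white trays fast on a round metal stand (164 mm across), loose on the bench, 0.5 kg; origin under the stand's centre, axes as the top tray's (nested tray underside 41 mm above origin, rim top 63, finger grip centre 73). Snap tongues hold the top tray at the other three corners (sides 1.6 N each, far 6 N) till it is 6 mm up or drawn 4 mm inwards: kept level, all comes along
- salt_bottle: small white plastic bottle, 52 mm diameter, 100 mm tall, standing between scale and weight block; origin at its foot. Leave alone
- flask: conical glass flask, 64 mm diameter, 114 mm tall, standing beside the tray stack; origin at its foot. Leave alone
- pen: marker pen, white with a dark blue cap, 139 mm long and 16 mm thick, lying near the front edge; origin under its middle, long axis x. Leave alone

How it is judged:
By the outcome, as a careful person would: the job done as asked, in the order asked, and still so for the second after the job is handed in, while the arm keeps its last pose, push and grip.
It also fails if it takes over 61 s, if anything falls off the work surface, if the arm or the gripper's body presses on something with over 40 N, if the wrist force passes 120 N, or if a joint passes its speed limit or range.

## Working session

There is one attempt and no reset: what is moved stays moved. The work goes in short steps, Python scripts to look and compute and a tool call to move; the robot and the scene stay as the last step left them, time stands still between calls to the robot, and variables do not carry over. Pictures are saved under pics/ and viewed, and the job is handed in when it is done.

Besides the shell and the picture viewer there is one more tool, called after "Request:" in YAML: its name, and indented under it one key for each argument. arm_command: Moves the arm, as the interface text tells. Its arguments: {"type":"object","properties":{"series":{"type":"array"}},"required":["series"]}

```bash
ls; mkdir -p pics
python3 - <<'E'
from cell import ctrl
import cv2,json
print(ctrl.read_state())
for n in ["scene","top","wrist"]:
    cv2.imwrite(f"pics/{n}0.png",ctrl.get_image(n)); print(n,ctrl.calibration(n))
E
```

```text
pics
{'clock': 0.0, 'qpos': array([-1.36477954,  0.6293501 ,  0.03844501,  1.51838364, -0.02701074,
        0.99628493, -0.01998198]), 'qd': array([ 0.00070613,  0.00169111,  0.00125939,  0.00040682, -0.00156349,
        0.00069761,  0.0002576 ]), 'tau': array([-2.01970443e-04, -5.63410020e+01,  1.22684229e+00, -1.93430650e+01,
        1.12193293e-02,  1.08873876e-02, -2.08690047e-06]), 'eef_pos': array([174.31533768, 625.53636762, 230.38155976]), 'tool_rot': array([-1.56113167,  1.56888834, -1.8329391 ]), 'force': array([ 0.25515435, -0.64012894, -0.57187789]), 'torque': array([ 0.01484574, -0.00486355, -0.03869131]), 'width': 85.21003684255612}
scene {'fovy': 46.480314770049986, 'cx': 315.61645570844377, 'cy': 238.14035954063857, 'k1': -0.10837441827087563, 'cam_to_world': array([[-6.62658148e-01,  3.99660025e-01, -6.33368806e-01,
        -5.54102951e+02],
       [-7.48748651e-01, -3.71739321e-01,  5.48803548e-01,
         9.90622488e+02],
       [-1.61132503e-02,  8.37903181e-01,  5.45580995e-01,
         9.36594081e+02],
       [ 0.00000000e+00,  0.00000000e+00,  0.00000000e+00,

[... 263 characters left out ...]
 1.90317504e-02,  1.95113197e-02,
         1.56589782e+02],
       [ 2.15338641e-02,  1.12612283e-01,  9.93405640e-01,
         1.48204674e+03],
       [ 0.00000000e+00,  0.00000000e+00,  0.00000000e+00,
         1.00000000e+00]])}
wrist {'fovy': 66.5353974424986, 'cx': 314.0591949488041, 'cy': 234.3588146794335, 'k1': -0.0036764664327854093, 'T_tool_cam': array([[-1.15107522e-03,  3.19728321e-01, -9.47508562e-01,
        -1.41325449e+02],
       [ 9.99998221e-01, -1.04778462e-03, -1.56840755e-03,
        -9.46295623e-01],
       [-1.49424921e-03, -9.47508682e-01, -3.19726546e-01,
        -8.19216702e+01],
       [ 0.00000000e+00,  0.00000000e+00,  0.00000000e+00,
         1.00000000e+00]])}
```

View pics/scene0.png

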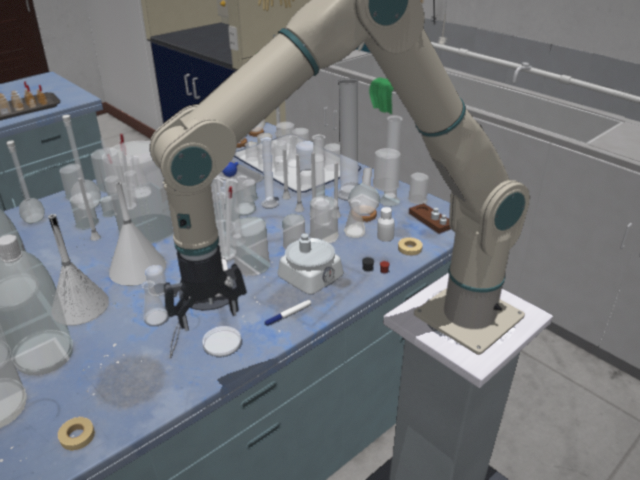

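View pics/top0.png

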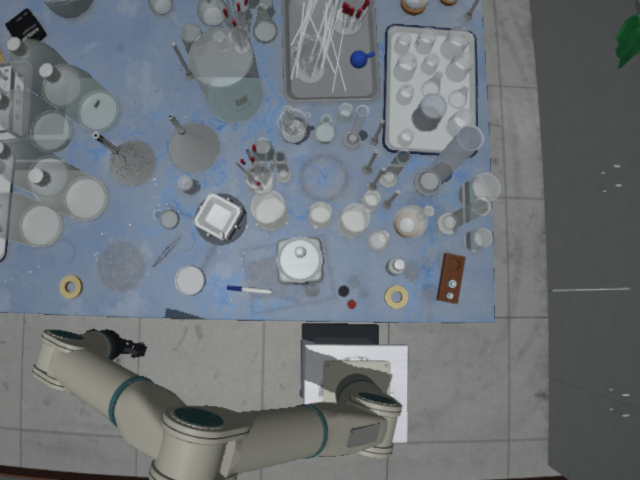

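View pics/wrist0.png

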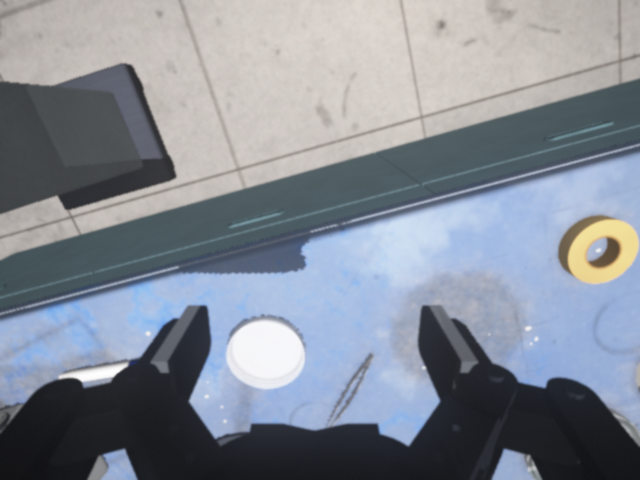

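Run:
```python
from cell import ctrl
import numpy as np
for l in ["weight_centre","recess","pan_centre","tray_grip","tray_floor","tray_stack","salt_bottle","flask","pen"]:
  for c in ["scene","top"]:
    r=ctrl.spot_in(l,c); print(l,c,[(np.round(d["centre"]).tolist(),round(d["conf"],2)) for d in r[:3]])
```

```text
weight_centre scene [([417.0, 189.0, 101.0], 0.61)]
weight_centre top []
recess scene [([347.0, -274.0, 22.0], 0.61)]
recess top [([361.0, -290.0, 23.0], 0.88)]
pan_centre scene [([401.0, 182.0, 73.0], 0.78), ([419.0, 186.0, 104.0], 0.52)]
pan_centre top [([403.0, 179.0, 74.0], 0.59)]
tray_grip scene [([346.0, -274.0, 18.0], 0.57), ([526.0, 378.0, 63.0], 0.55)]
tray_grip top [([535.0, 434.0, 52.0], 0.96)]
tray_floor scene [([533.0, 381.0, 60.0], 0.54)]
tray_floor top [([534.0, 434.0, 57.0], 0.85), ([405.0, 181.0, 73.0], 0.48)]
tray_stack scene [([482.0, 459.0, 7.0], 0.88)]
tray_stack top [([504.0, 397.0, 6.0], 0.91)]
salt_bottle scene [([379.0, -102.0, 55.0], 0.58)]
salt_bottle top [([388.0, -102.0, 68.0], 0.76)]
flask scene [([511.0, 600.0, 48.0], 0.97)]
flask top [([516.0, 583.0, 45.0], 0.69)]
pen scene [([314.0, 342.0, 12.0], 0.81), ([349.0, -273.0, 20.0], 0.16)]
pen top [([317.0, 333.0, 14.0], 0.73)]
```

```bash
cat > h.py <<'E'
import numpy as np, cv2
from cell import ctrl
from scipy.spatial.transform import Rotation as Rn
def K(c):
    f=240/np.tan(np.radians(c["fovy"])/2); return f
def campose(n,st=None):
    c=ctrl.calibration(n)
    if n!="wrist": return c,c["cam_to_world"]
    T=np.eye(4);T[:3,:3]=Rn.from_euler('xyz',st["tool_rot"]).as_matrix();T[:3,3]=st["eef_pos"]
    return c,T@c["T_tool_cam"]
def proj(n,P,st=None):
    c,M=campose(n,st); P=np.atleast_2d(P); Q=(P-M[:3,3])@M[:3,:3]
    s=np.c_[Q[:,0],-Q[:,1]]/-Q[:,2:3]; r2=(s**2).sum(1,keepdims=True); s=s*(1+c["k1"]*r2)
    return s*K(c)+[c["cx"],c["cy"]]
def unproj(n,uv,z,st=None):
    c,M=campose(n,st); uv=np.atleast_2d(uv).astype(float); d=(uv-[c["cx"],c["cy"]])/K(c); s=d.copy()
    for _ in range(20): s=d/(1+c["k1"]*(s**2).sum(1,keepdims=True))
    D=np.c_[s[:,0],-s[:,1],-np.ones(len(s))]@M[:3,:3].T
    t=(z-M[2,3])/D[:,2:3]; return M[:3,3]+t*D
def crop(img,x0,y0,w,h,k,fn):
    cv2.imwrite(fn,cv2.resize(img[y0:y0+h,x0:x0+w],None,fx=k,fy=k,interpolation=cv2.INTER_CUBIC))
E
python3 - <<'E'
import cv2,numpy as np
from h import *
t=cv2.imread("pics/top0.png");s=cv2.imread("pics/scene0.png")
a=cv2.resize(t[185:251,185:255],(400,377),interpolation=cv2.INTER_CUBIC)
b=cv2.resize(t[230:296,265:335],(400,377),interpolation=cv2.INTER_CUBIC)
cv2.imwrite("pics/c1.png",np.hstack([a,b]))
a=cv2.resize(s[225:291,275:345],(400,377),interpolation=cv2.INTER_CUBIC)
b=cv2.resize(t[245:311,420:490],(400,377),interpolation=cv2.INTER_CUBIC)
cv2.imwrite("pics/c2.png",np.hstack([a,b]))
E
```

```text
(no output)
```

View pics/c1.png

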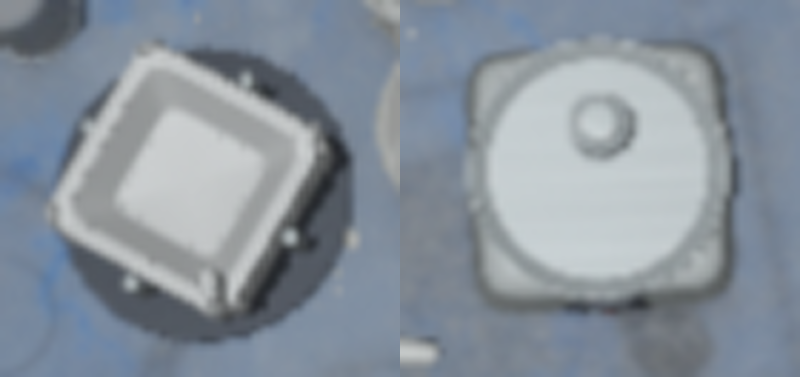

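View pics/c2.png

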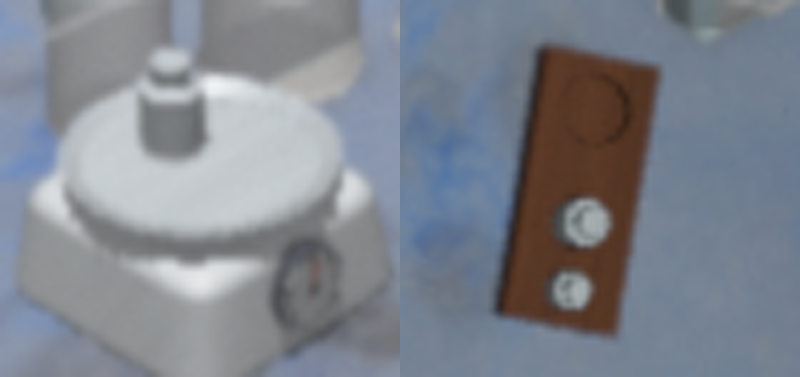

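Run:
```python
from h import *
k=400/70
T=lambda x,y,x0,y0:[x0+x/k,y0+y/k]
def r(n,uv,z): print(n,np.round(unproj("top",uv,z),1).tolist(),np.round(unproj("top",uv,z+10)-unproj("top",uv,z),1).tolist())
r("knob",T(602,122,265-70,230),119.7)
r("pan",[T(600,168,195,230),T(485,168,195,230),T(710,168,195,230),T(600,55,195,230),T(600,283,195,230)],85)
r("recess",T(597,108,350,245),22)
r("blockcorners",[T(543,47,350,245),T(660,68,350,245),T(616,335,350,245),T(500,312,350,245)],22)
r("traycorn",[T(55,212,185,185),T(150,45,185,185),T(325,150,185,185),T(225,310,185,185)],75)
r("fin",T(212,282,185,185),95)
# scene
k=400/70
S=lambda x,y:[275+x/k,225+y/k]
print("knob scene",unproj("scene",[S(168,52)],119.7))
print(proj("top",[[400,180,81]]))
```

```text
knob [[426.6, 177.1, 119.7]] [[-0.9, -0.2, 10.0]]
pan [[405.9, 178.1, 85.0], [404.8, 237.2, 85.0], [407.0, 121.5, 85.0], [464.4, 179.3, 85.0], [346.9, 176.9, 85.0]] [[-0.7, -0.2, 10.0], [-0.7, -0.6, 10.0], [-0.7, 0.3, 10.0], [-1.1, -0.2, 10.0], [-0.3, -0.1, 10.0]]
recess [[404.6, -302.4, 22.0]] [[-0.7, 3.1, 10.0]]
blockcorners [[437.5, -272.6, 22.0], [427.1, -338.1, 22.0], [281.4, -311.7, 22.0], [293.3, -247.5, 22.0]] [[-0.9, 2.9, 10.0], [-0.8, 3.4, 10.0], [0.2, 3.2, 10.0], [0.1, 2.8, 10.0]]
traycorn [[512.3, 496.3, 75.0], [602.3, 450.2, 75.0], [547.7, 355.4, 75.0], [462.4, 404.6, 75.0]] [[-1.5, -2.4, 10.0], [-2.1, -2.1, 10.0], [-1.7, -1.4, 10.0], [-1.1, -1.8, 10.0]]
fin [[474.5, 408.4, 95.0]] [[-1.2, -1.8, 10.0]]
knob scene [[429.98538196 177.87410665 119.7       ]]
[[299.34207307 261.49040591]]
```

Run:
```python
from h import *
st=ctrl.read_state(); R=Rn.from_euler('xyz',st["tool_rot"]).as_matrix(); print(st["clock"]);print(R.round(3))
for uv in [(268,208),(320,213),(355,218),(250,180),(255,255)]: print(uv,unproj("top",uv,[0]).round(),unproj("top",uv,[100]).round())
```

```text
1.05
[[-0.     0.268  0.963]
 [-0.     0.963 -0.268]
 [-1.    -0.    -0.   ]]
(268, 208) [[573. 284.   0.]] [[555. 275. 100.]]
(320, 213) [[560. 119.   0.]] [[543. 122. 100.]]
(355, 218) [[546.   9.   0.]] [[530.  19. 100.]]
(250, 180) [[662. 344.   0.]] [[638. 331. 100.]]
(255, 255) [[423. 320.   0.]] [[415. 309. 100.]]
```

Run:
```python
from h import *
t=cv2.imread("pics/top0.png");s=cv2.imread("pics/scene0.png")
crop(t,160,150,180,135,4.4,"pics/c3.png");crop(s,130,130,240,180,3.3,"pics/c4.png")
```

```text
(no output)
```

View pics/c3.png

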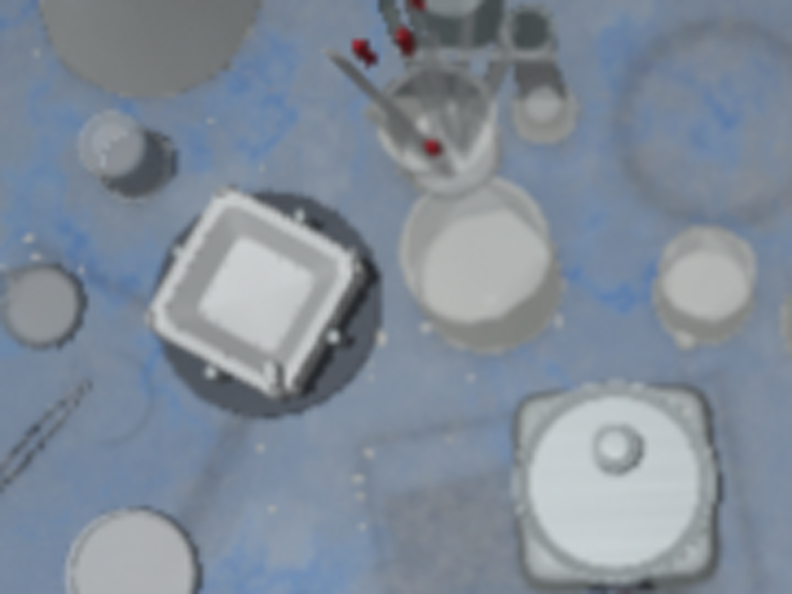

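View pics/c4.png

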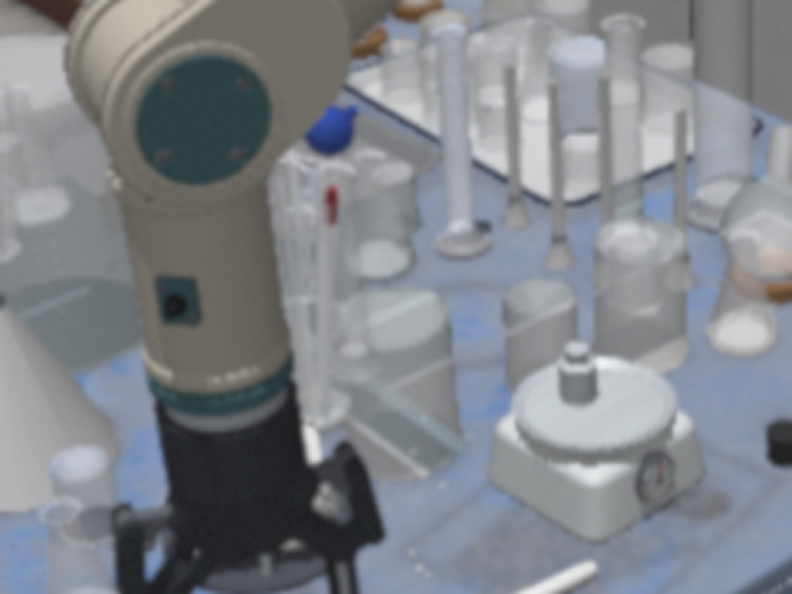

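Request:
arm_command:
  series:
    - [1,1.55,-2.8,0,0,0,0.35]
    - [1,1.55,-2.8,0,0,0,0.35]
    - [1,1.55,-2.8,0,0,0,0.35]
    - [1,1.55,-2.8,0,0,0,0.35]
    - [1,1.55,-2.8,0,0,0,0.35]
    - [1,1.55,-2.8,0,0,0,0.35]
    - [1,1.55,-2.8,0,0,0,0.35]
    - [1,1.55,-2.8,0,0,0,0.35]
    - [1,1.55,-2.8,0,0,0,0.35]
    - [1,1.55,-2.8,0,0,0,0.35]
    - [1,1.55,-2.8,0,0,0,0.35]
    - [1,1.55,-2.8,0,0,0,0.35]
    - [1,1.55,-2.8,0,0,0,0.35]
    - [1,1.55,-2.8,0,0,0,0.35]
    - [1,1.55,-2.8,0,0,0,0.35]
    - [1,1.55,-2.8,0,0,0,0.35]
    - [1,0,0,0,0,0,0]
    - [1,0,0,0,0,0,0]

```text
clock: 2.55
eef_pos: [423.4, 176.3, 231.5]
tool_rot: [-0.151, 1.57, -0.33]
force: [-0.3, 0.6, -0.3]
width: 85.4
```

Run:
```python
from h import *
import json
st=ctrl.read_state(); im=ctrl.get_image("wrist"); cv2.imwrite("pics/w1.png",im)
print(st["clock"],st["eef_pos"],Rn.from_euler('xyz',st["tool_rot"]).as_matrix().round(3).tolist())
json.dump({k:np.array(st[k]).tolist() for k in("eef_pos","tool_rot")},open("st1.json","w"))
for l in ["weight_centre","pan_centre"]: print(l,ctrl.spot_in(l,"wrist"))
```

```text
2.55 [423.44882913 176.32426795 231.48970839] [[0.001, 0.178, 0.984], [-0.0, 0.984, -0.178], [-1.0, -0.0, 0.001]]
weight_centre [{'centre': [420.1, 183.3, 108.4], 'conf': 0.76}]
pan_centre [{'centre': [394.4, 182.5, 75.0], 'conf': 0.9}]
```

View pics/w1.png

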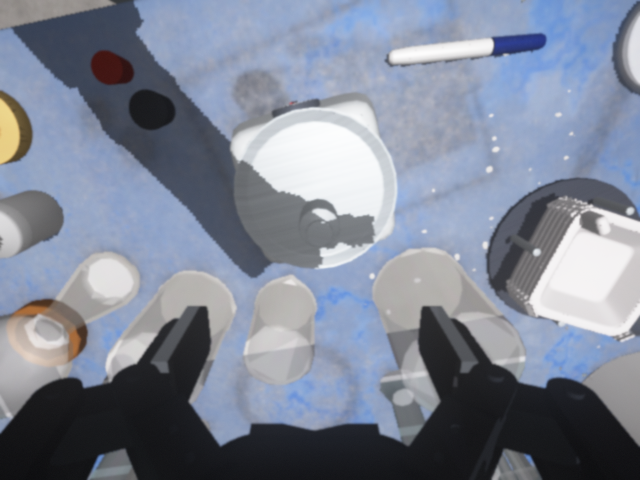

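Run:
```python
from h import *
import json
st=json.load(open("st1.json"));im=cv2.imread("pics/w1.png")
crop(im,225,90,180,190,3,"pics/c5.png")
crop(im,480,170,160,180,3.3,"pics/c6.png")
print(unproj("wrist",[(318,232)],119.7,st))
print(unproj("wrist",[(243,190),(397,190),(318,110)],77,st))
print(proj("wrist",[[427,177,119.7],[427,177,72]],st), proj("top",[[427,177,119.7]]))
```

```text
[[425.50864718 178.28217498 119.7       ]]
[[392.91513664 122.06791494  77.        ]
 [415.23878683 246.37316638  77.        ]
 [342.59068697 193.34993828  77.        ]]
[[316.62425811 234.20325017]
 [316.19398333 216.32291728]] [[300.3740584  251.21400381]]
```

View pics/c5.png

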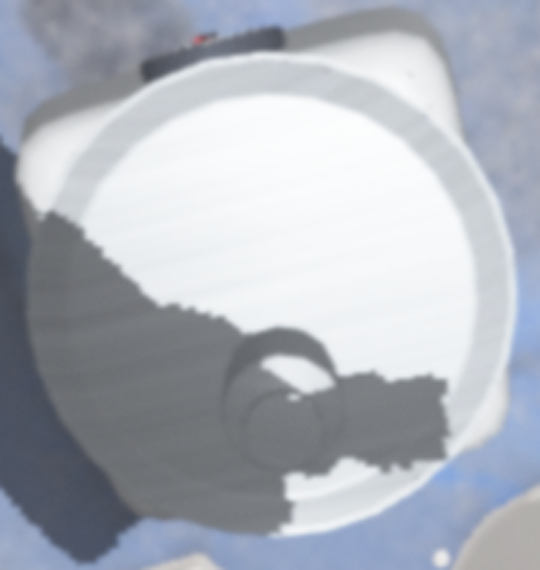

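View pics/c6.png

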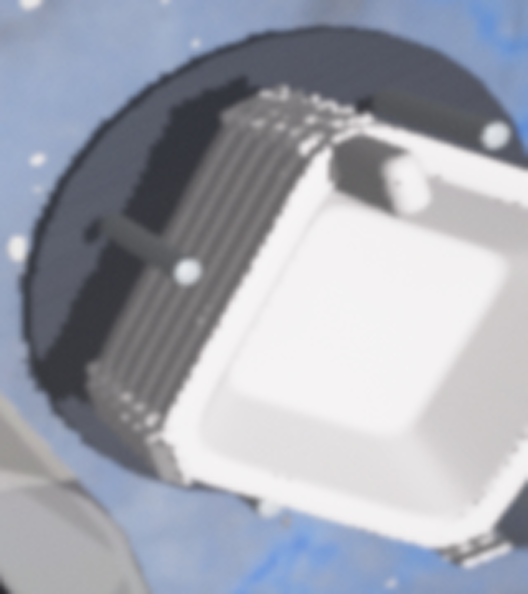

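Request:
arm_command:
  series:
    - [1,0.1,0.1,-1.6,0,0,0]
    - [1,0.1,0.1,-1.6,0,0,0]
    - [1,0.1,0,-1.6,0,0,0]
    - [1,0,0,-1.6,0,0,0]
    - [1,0,0,-1.6,0,0,0]
    - [1,0,0,-1.6,0,0,0]
    - [1,0,0,-1.6,0,0,0]
    - [1,0,0,-1.6,0,0,0]
    - [1,0,0,-0.5,0,0,0]
    - [1,0,0,-0.5,0,0,0]
    - [1,0,0,-0.5,0,0,0]
    - [1,0,0,-0.5,0,0,0]
    - [1,0,0,0,0,0,0]
    - [1,0,0,0,0,0,0]

```text
clock: 3.87
eef_pos: [425.6, 180.3, 83.5]
tool_rot: [0.745, 1.57, 0.571]
force: [0.1, -0.0, -0.1]
width: 85.6
```

Run:
```python
from h import *
st=ctrl.read_state(); im=ctrl.get_image("wrist"); cv2.imwrite("pics/w2.png",im)
print(st["clock"],st["eef_pos"],st["force"])
crop(im,180,100,280,280,2.1,"pics/c7.png")
```

```text
3.8667 [425.58669996 180.28363546  83.50883296] [ 0.12620835 -0.02729878 -0.13296543]
```

View pics/c7.png

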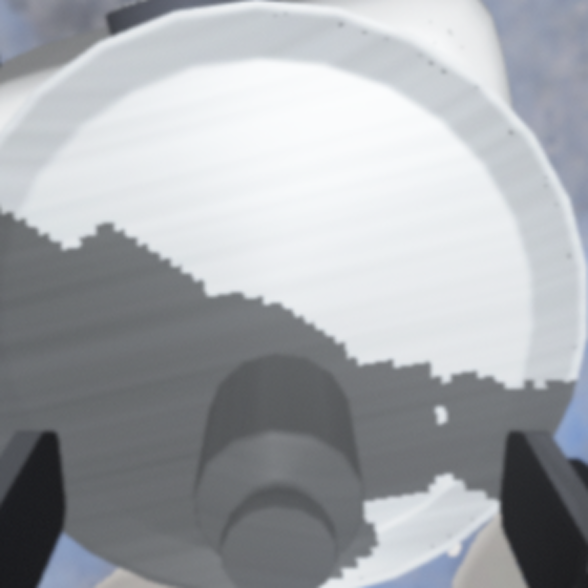

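Run:
```python
from h import *
st=ctrl.read_state()
print(unproj("wrist",[(312.4,361),(315,347)],119.7,st), unproj("wrist",[(312.4,325)],105.7,st))
print(unproj("wrist",[(180+280/2.1,100+355/2.1)],71.7,st))
```

```text
[[425.01897377 179.05923564 119.7       ]
 [419.57597377 180.91180199 119.7       ]] [[419.76523747 179.9444808  105.7       ]]
[[412.22258256 181.60975488  71.7       ]]
```

Request:
arm_command:
  series:
    - [0.1,0,0,0,0,0,0]
    - [0.1,0,0,0,0,0,0]
    - [0.1,0,0,0,0,0,0]
    - [0.1,0,0,0,0,0,0]
    - [0.1,0,0,0,0,0,0]
    - [0.1,0,0,0,0,0,0]
    - [0.1,0,0,0,0,0,0]
    - [0.1,0,0,0,0,0,0]
    - [0.1,0,0,0,0,0,0]
    - [0.1,0,0,0,0,0,0]
    - [0.1,0,0,0,0,0,0]
    - [0.1,0,0,0,0,0,0]

```text
clock: 4.92
eef_pos: [425.6, 180.2, 83.3]
tool_rot: [0.407, 1.571, 0.233]
force: [-0.4, -0.3, 0.2]
width: 29.8
```

Request:
arm_command:
  series:
    - [0.1,0,0,0.5,0,0,0]
    - [0.1,0,0,0.5,0,0,0]
    - [0.1,0,0,0.5,0,0,0]
    - [0.1,0,0,1,0,0,0]
    - [0.1,0,0,1,0,0,0]
    - [0.1,0,0,1,0,0,0]
    - [0.1,0,0,1,0,0,0]
    - [0.1,0,0,0,0,0,0]

```text
clock: 5.58
eef_pos: [426.3, 180.6, 140.1]
tool_rot: [0.65, 1.568, 0.476]
force: [1.0, -0.2, -1.8]
width: 29.7
```

Run:
```python
from h import *
st=ctrl.read_state(); im=ctrl.get_image("wrist"); cv2.imwrite("pics/w3.png",im)
print(st["clock"],st["eef_pos"],st["force"],st["torque"],st["width"])
crop(im,180,100,280,380,1.57,"pics/c8.png")
print(proj("wrist",[st["eef_pos"],st["eef_pos"]+[0,0,19]],st))
```

```text
5.5833 [426.34259093 180.581358   140.14178731] [ 0.96750502 -0.1965698  -1.79075351] [ 0.02799703 -0.01557895  0.01726314] 29.65215156222789
[[315.65668057 308.61265801]
 [316.0093671  333.74958519]]
```

View pics/c8.png

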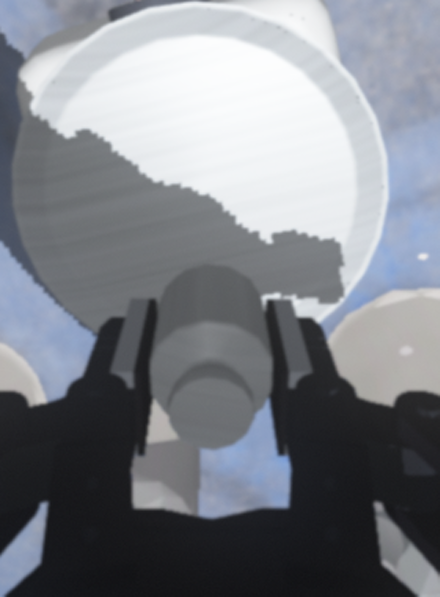

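Request:
arm_command:
  series:
    - [0.1,0,0,2,0,0,0]
    - [0.1,0,0,2,0,0,0]
    - [0.1,0,-1,2,0,0,0]
    - [0.1,0,-2,1,0,0,0]
    - [0.1,0,-3,1,0,0,0]
    - [0.1,0,-3,0,0,0,0]
    - [0.1,0,-3,0,0,0,0]
    - [0.1,0,-3,0,0,0,0]
    - [0.1,0,-3,0,0,0,0]
    - [0.1,0,-3,0,0,0,0]
    - [0.1,0,-3,0,0,0,0]
    - [0.1,0,-3,0,0,0,0]
    - [0.1,0,-3,0,0,0,0]
    - [0.1,0,-3,0,0,0,0]
    - [0.1,0,-3,0,0,0,0]
    - [0.1,0,-3,0,0,0,0]
    - [0.1,0,-2,0,0,0,0]
    - [0.1,0,-1,0,0,0,0]
    - [0.1,0,0,0,0,0,0]
    - [0.1,0,0,0,0,0,0]

```text
clock: 7.3
eef_pos: [425.1, -238.7, 217.7]
tool_rot: [2.45, 1.569, 2.276]
force: [0.2, -0.1, -1.1]
width: 29.9
```

Run:
```python
from h import *
import json
st=ctrl.read_state(); im=ctrl.get_image("wrist"); cv2.imwrite("pics/w4.png",im)
json.dump({k:np.array(st[k]).tolist() for k in("eef_pos","tool_rot")},open("st4.json","w"))
print(st["clock"],st["eef_pos"],Rn.from_euler('xyz',st["tool_rot"]).as_matrix().round(3).tolist(),st["width"])
print(proj("wrist",[[404.6,-302.4,22]],st))
```

```text
7.3 [ 425.06128712 -238.73713921  217.74378343] [[-0.001, 0.173, 0.985], [0.002, 0.985, -0.173], [-1.0, 0.001, -0.002]] 29.893414158093695
[[243.58613019 193.26984205]]
```

View pics/w4.png

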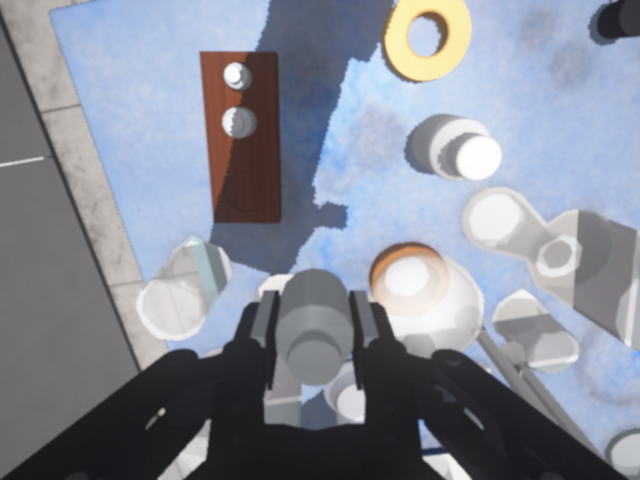

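Run:
```python
from h import *
import json
st=json.load(open("st4.json")); im=cv2.imread("pics/w4.png")
a=im[40:240,180:310]; a=cv2.LUT(a,np.clip(((np.arange(256)/255)**0.5*255),0,255).astype(np.uint8))
cv2.imwrite("pics/c9.png",cv2.resize(a,None,fx=3,fy=3,interpolation=cv2.INTER_CUBIC))
t=cv2.imread("pics/top0.png"); crop(t,420,150,110,160,3.7,"pics/c10.png")
print(unproj("wrist",[(200,52),(278,54),(281,222),(213,222)],22,st).round(1))
print(unproj("top",[(480,248),(447,234),(470,200),(480,225)],0).round())
```

```text
[[ 281.7 -310.4   22. ]
 [ 294.3 -246.7   22. ]
 [ 438.2 -273.5   22. ]
 [ 426.9 -337.9   22. ]]
[[ 458. -394.    0.]
 [ 501. -286.    0.]
 [ 613. -364.    0.]
 [ 532. -396.    0.]]
```

View pics/c9.png

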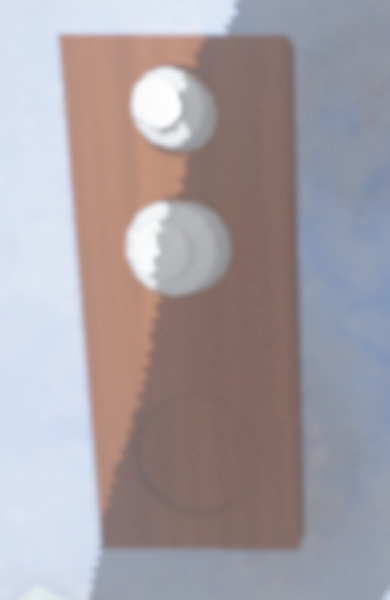

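View pics/c10.png

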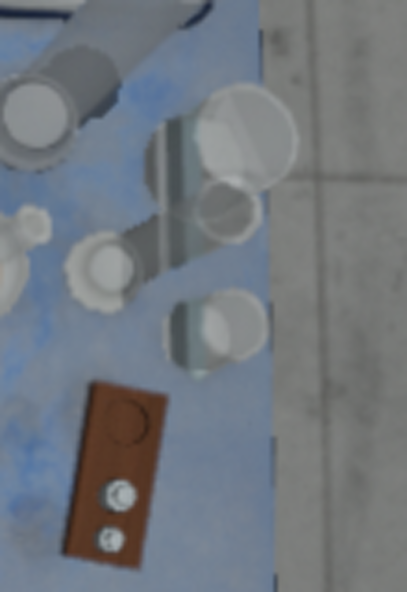

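Run:
```python
from h import *
import json
st=json.load(open("st4.json"))
print(unproj("wrist",[(245,191.7)],22,st).round(1), unproj("top",[(420+128/3.7,150+422/3.7)],22).round(1))
print(unproj("top",[(472,241),(467,242),(478,249)],0).round(),unproj("top",[(484,238)],100).round())
print(ctrl.read_state()["clock"])
```

```text
[[ 403.4 -300.8   22. ]] [[ 404.1 -302.7   22. ]]
[[ 480. -368.    0.]
 [ 477. -351.    0.]
 [ 455. -387.    0.]] [[ 478. -370.  100.]]
7.35
```

Run:
```python
from h import *
import json
st=json.load(open("st4.json")); im=cv2.imread("pics/w4.png")
a=im[255:400,235:395]; a=cv2.LUT(a,np.clip(((np.arange(256)/255)**0.6*255),0,255).astype(np.uint8))
cv2.imwrite("pics/c11.png",cv2.resize(a,None,fx=4,fy=4,interpolation=cv2.INTER_CUBIC))
e=np.array(st["eef_pos"])
for z in (34,36.2,38):
  print(unproj("wrist",[(315,358)],e[2]+z,st)-e)
print(proj("wrist",[e+[0,0,36.2],e+[0,0,-11.8],e+[-16,0,-11.8]],st))
```

```text
[[-0.17349385 -0.4329644  34.        ]]
[[-1.82325369 -0.15758925 36.2       ]]
[[-3.17305719  0.06771769 38.        ]]
[[316.35730621 362.31444779]
 [315.49392949 295.74095643]
 [309.49029555 264.73717273]]
```

View pics/c11.png

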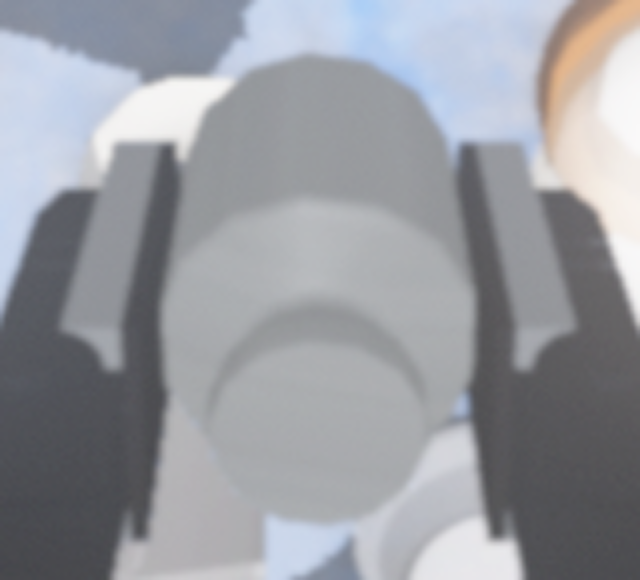

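Request:
arm_command:
  series:
    - [0.1,-0.54,-1.56,0,0,0,0]
    - [0.1,-0.54,-1.56,0,0,0,0]
    - [0.1,-0.54,-1.56,-0.5,0,0,0]
    - [0.1,-0.54,-1.56,-1,0,0,0]
    - [0.1,0,0,-1.6,0,0,0]
    - [0.1,0,0,-1.6,0,0,0]
    - [0.1,0,0,-1.6,0,0,0]
    - [0.1,0,0,-1.6,0,0,0]
    - [0.1,0,0,-1.6,0,0,0]
    - [0.1,0,0,-1.6,0,0,0]
    - [0.1,0,0,-1.6,0,0,0]
    - [0.1,0,0,-1.6,0,0,0]
    - [0.1,0,0,-1.6,0,0,0]
    - [0.1,0,0,-1,0,0,0]
    - [0.1,0,0,-0.5,0,0,0]
    - [0.1,0,0,0,0,0,0]
    - [0.1,0,0,0,0,0,0]

```text
clock: 8.77
eef_pos: [404.3, -301.7, 44.6]
tool_rot: [0.811, 1.57, 0.638]
force: [-0.3, -0.3, -1.7]
width: 29.9
```

Run:
```python
from h import *
import json
st=ctrl.read_state(); im=ctrl.get_image("wrist"); cv2.imwrite("pics/w5.png",im)
json.dump({k:np.array(st[k]).tolist() for k in("eef_pos","tool_rot")},open("st5.json","w"))
print(st["clock"],st["eef_pos"],st["force"],st["width"])
a=im[180:400,220:410]; a=cv2.LUT(a,np.clip(((np.arange(256)/255)**0.5*255),0,255).astype(np.uint8))
cv2.imwrite("pics/c12.png",cv2.resize(a,None,fx=2.7,fy=2.7,interpolation=cv2.INTER_CUBIC))
```

```text
8.7667 [ 404.31250606 -301.74787728   44.59437599] [-0.3421416  -0.29579955 -1.67863769] 29.927327691805925
```

View pics/c12.png

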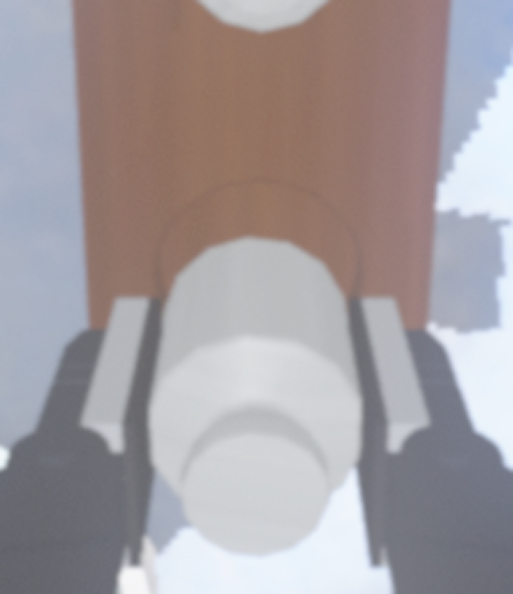

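Run:
```python
from h import *
import json
st=json.load(open("st5.json")); e=np.array(st["eef_pos"])
P=lambda x,y:(220+x/2.7,180+y/2.7)
print(unproj("wrist",[P(260,180),P(158,262),P(360,262)],22,st).round(1))
for z in (-13.5,-11.8,-10): print(z,(unproj("wrist",[P(256,237)],e[2]+z,st)-e).round(1))
print((unproj("wrist",[P(256,488)],e[2]+36.2,st)-e).round(1),(unproj("wrist",[P(256,337)],e[2]+22.2,st)-e).round(1))
```

```text
[[ 384.2 -297.9   22. ]
 [ 396.8 -318.9   22. ]
 [ 403.1 -282.6   22. ]]
-13.5 [[-13.4   2.  -13.5]]
-11.8 [[-14.1   2.1 -11.8]]
-10 [[-14.9   2.2 -10. ]]
[[-0.8 -0.4 36.2]] [[-14.3   2.   22.2]]
```

Request:
arm_command:
  series:
    - [0.1,-0.15,0.08,0,0,0,0]
    - [0.1,0,0,-0.3,0,0,0]
    - [0.1,0,0,-0.3,0,0,0]
    - [0.1,0,0,-0.3,0,0,0]
    - [0.1,0,0,-0.3,0,0,0]
    - [0.1,0,0,-0.3,0,0,0]
    - [0.1,0,0,0,0,0,0]
    - [0.1,0,0,0,0,0,0]

```text
clock: 9.48
eef_pos: [402.2, -301.3, 29.0]
tool_rot: [2.742, 1.57, 2.568]
force: [0.7, -0.3, -1.5]
width: 29.9
```

Still unloaded with the foot below the mouth; continue.

Request:
arm_command:
  series:
    - [0.1,0,0,-0.1,0,0,0]
    - [0.1,0,0,-0.1,0,0,0]
    - [0.1,0,0,-0.1,0,0,0]
    - [0.1,0,0,0,0,0,0]
    - [0.1,0,0,0,0,0,0]

```text
clock: 9.9
eef_pos: [402.4, -301.5, 26.3]
tool_rot: [-1.381, 1.571, -1.555]
force: [-0.3, -0.2, -2.1]
width: 29.5
```

Request:
arm_command:
  series:
    - [0.1,0,0,-0.1,0,0,0]
    - [0.1,0,0,-0.05,0,0,0]
    - [0.1,0,0,0,0,0,0]
    - [0.1,0,0,0,0,0,0]

```text
clock: 10.23
eef_pos: [402.4, -301.5, 26.2]
tool_rot: [-0.147, 1.57, -0.321]
force: [-1.9, 2.0, 12.8]
width: 30.0
```

Run:
```python
from h import *
st=ctrl.read_state(); im=ctrl.get_image("wrist"); cv2.imwrite("pics/w6.png",im)
print(st["clock"],st["eef_pos"],st["force"],st["width"])
a=im[180:400,220:410]; a=cv2.LUT(a,np.clip(((np.arange(256)/255)**0.5*255),0,255).astype(np.uint8))
cv2.imwrite("pics/c13.png",cv2.resize(a,None,fx=2.7,fy=2.7,interpolation=cv2.INTER_CUBIC))
```

```text
10.2333 [ 402.43771647 -301.46891827   26.15105166] [-1.94148926  2.03075279 12.77342205] 30.00178483410094
```

View pics/c13.png

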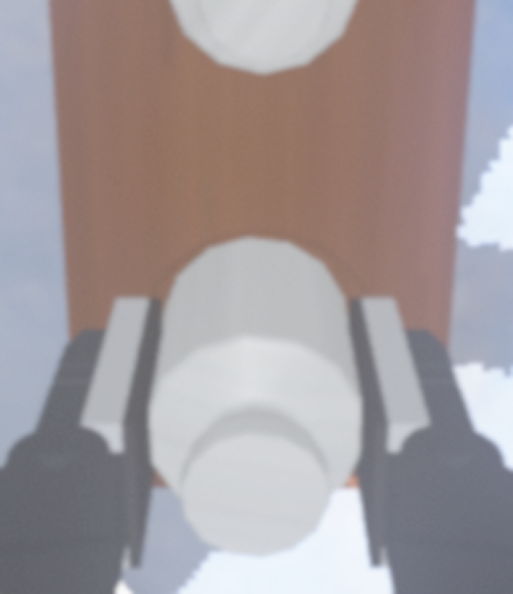

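Request:
arm_command:
  series:
    - [0.65,0,0,0,0,0,0]
    - [0.65,0,0,0,0,0,0]
    - [0.65,0,0,0,0,0,0]
    - [0.65,0,0,0,0,0,0]
    - [0.65,0,0,0,0,0,0]
    - [0.65,0,0,0,0,0,0]
    - [0.65,0,0,0.5,0,0,0]
    - [0.65,0,0,1,0,0,0]
    - [0.65,0,0,2,0,0,0]
    - [0.65,0,0,2,0,0,0]
    - [0.65,0,0,2,0,0,0]
    - [0.65,0,0,2,0,0,0]
    - [0.65,0,0,2,0,0,0]
    - [0.65,0,0,2,0,0,0]
    - [0.65,0,0,0,0,0,0]

```text
clock: 11.53
eef_pos: [404.2, -302.9, 164.1]
tool_rot: [-0.419, 1.563, -0.593]
force: [0.9, -0.2, 0.6]
width: 55.3
```

Run:
```python
from h import *
st=ctrl.read_state(); im=ctrl.get_image("wrist"); cv2.imwrite("pics/w7.png",im)
print(st["clock"],st["eef_pos"],st["force"],st["width"])
a=im[80:440,180:460]; a=cv2.LUT(a,np.clip(((np.arange(256)/255)**0.5*255),0,255).astype(np.uint8))
cv2.imwrite("pics/c14.png",cv2.resize(a,None,fx=1.6,fy=1.6,interpolation=cv2.INTER_CUBIC))
e=st["eef_pos"]
print(proj("wrist",[[403.5,-301.3,62],[403.5,-301.3,14]],st))
```

```text
11.5333 [ 404.23887185 -302.92702078  164.05809722] [ 0.93034122 -0.22074004  0.64344   ] 55.26502751258525
[[317.43129215 231.88081501]
 [317.0331517  213.26165171]]
```

View pics/c14.png

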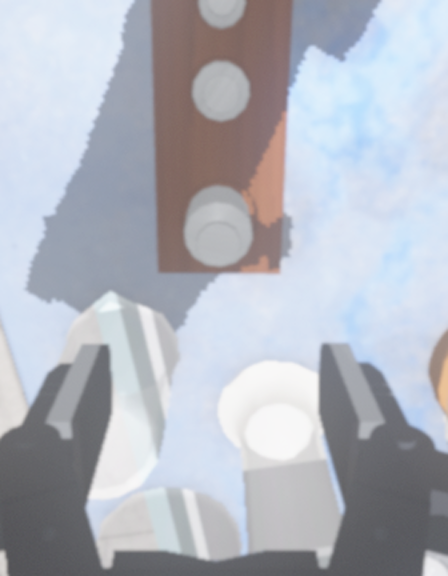

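Request:
arm_command:
  series:
    - [0.4,0.5,2,2,0,0,0]
    - [0.4,0.5,3.6,2,0,0,1.4]
    - [0.4,0.5,3.8,1,0,0,1.4]
    - [0.4,0.5,3.8,1,0,0,1.4]
    - [0.4,0.5,3.8,0,0,0,1.4]
    - [0.4,0.5,3.8,0,0,0,1.4]
    - [0.4,0,3.8,0,0,0,1.4]
    - [0.4,0,3.8,0,0,0,1.4]
    - [0.4,0,3.8,0,0,0,1.4]
    - [0.4,0,3.8,0,0,0,1.4]
    - [0.4,0,3.8,0,0,0,1.4]
    - [0.4,0,3.8,0,0,0,1.4]
    - [0.4,0,3.8,0,0,0,1.4]
    - [0.4,0,3.8,0,0,0,1.4]
    - [0.4,0,3.8,0,0,0,1.4]
    - [0.4,0,3.8,0,0,0,1.4]
    - [0.4,0,3.8,0,0,0,1.4]
    - [0.4,0,3.8,0,0,0,1.4]
    - [0.4,0,3.8,0,0,0,1.4]
    - [0.4,0,0,0,0,0,1.4]

```text
clock: 13.25
eef_pos: [429.4, 409.9, 219.0]
tool_rot: [1.473, 1.564, 1.774]
force: [-0.2, 1.7, 0.8]
width: 34.2
```

Request:
arm_command:
  series:
    - [0.4,0,0,0,0,0,0]
    - [0.4,0,0,0,0,0,0]

```text
clock: 13.42
eef_pos: [431.9, 399.3, 218.8]
tool_rot: [-2.41, 1.568, -2.12]
force: [0.5, -1.2, 0.1]
width: 34.3
```

Run:
```python
from h import *
import json
st=ctrl.read_state(); im=ctrl.get_image("wrist"); cv2.imwrite("pics/w8.png",im); cv2.imwrite("pics/top1.png",ctrl.get_image("top"));cv2.imwrite("pics/scene1.png",ctrl.get_image("scene"))
json.dump({k:np.array(st[k]).tolist() for k in("eef_pos","tool_rot")},open("st8.json","w"))
print(st["clock"],st["eef_pos"],Rn.from_euler('xyz',st["tool_rot"]).as_matrix().round(3).tolist(),st["width"])
```

```text
13.4167 [431.93954663 399.3191863  218.80702045] [[-0.001, -0.286, 0.958], [-0.002, 0.958, 0.286], [-1.0, -0.002, -0.002]] 34.2886908494041
```

View pics/w8.png

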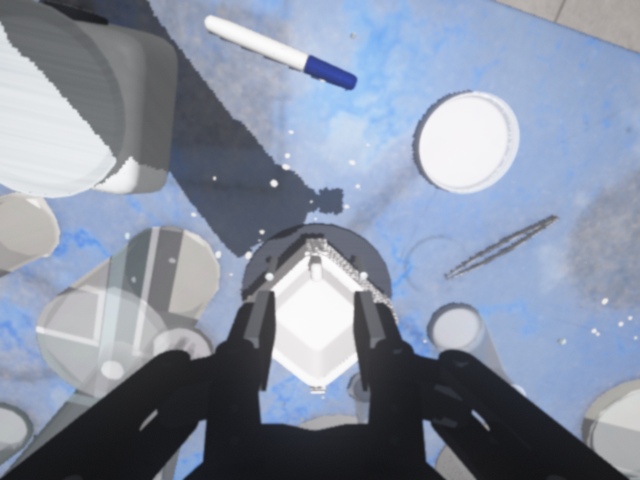

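View pics/scene1.png

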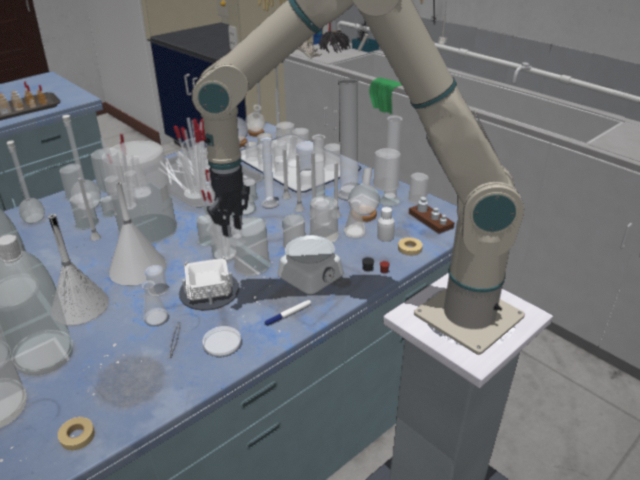

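Run:
```python
from h import *
im=cv2.imread("pics/w8.png"); crop(im,230,215,175,190,3.4,"pics/c15.png")
t=cv2.imread("pics/top1.png");s=cv2.imread("pics/scene1.png")
cv2.imwrite("pics/c16.png",np.hstack([cv2.resize(t[185:251,185:255],(400,377),interpolation=2),cv2.resize(s[225:291,275:345],(400,377),interpolation=2)]))
crop(s,170,245,80,70,7,"pics/c17.png")
crop(t,280,230,210,80,3.8,"pics/c18.png")
```

```text
(no output)
```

View pics/c15.png

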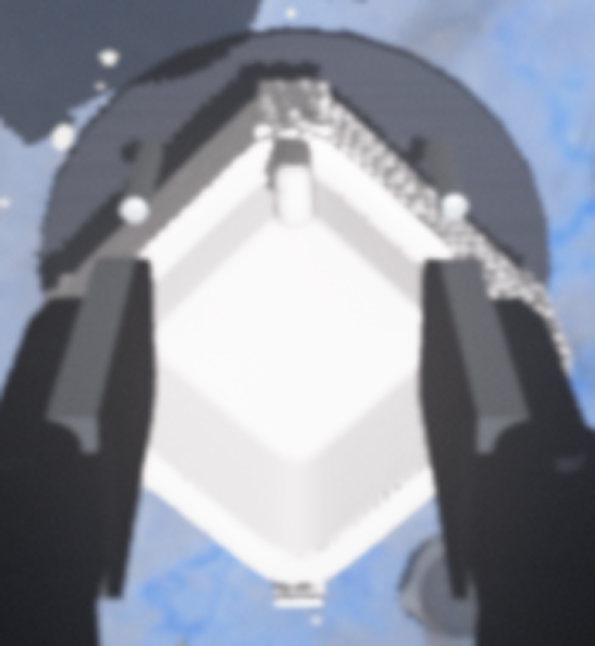

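View pics/c16.png

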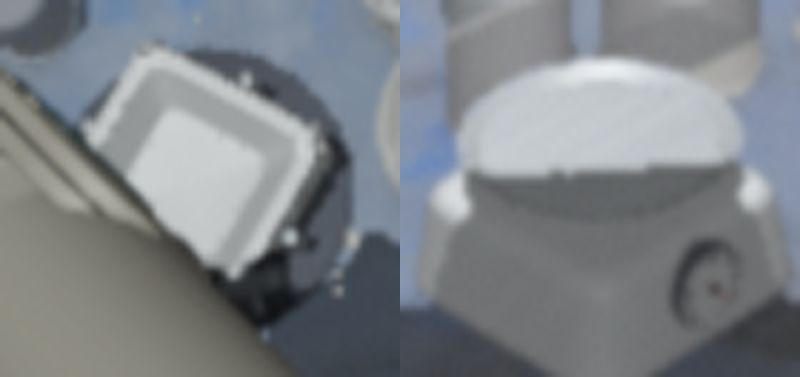

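View pics/c17.png

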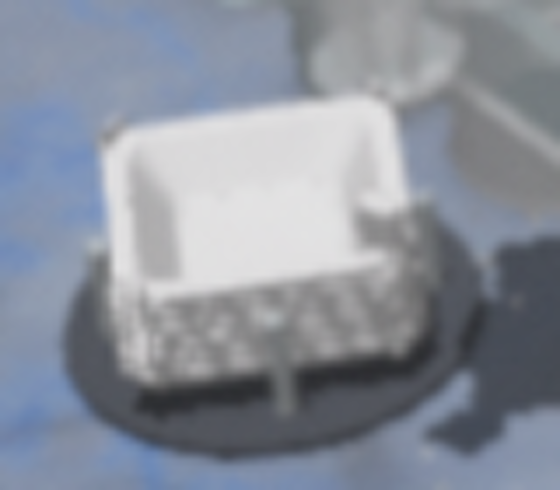

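View pics/c18.png

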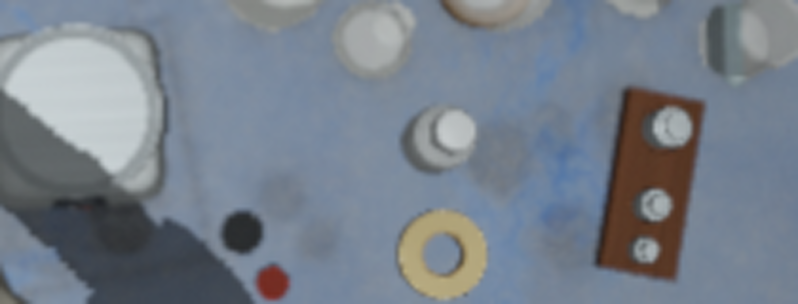

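Run:
```python
from h import *
import json
st=json.load(open("st8.json"))
P=lambda x,y:(230+x/3.4,215+y/3.4)
print("fin top",unproj("wrist",[P(293,193),P(293,165),P(293,222)],83,st).round(1))
print("far/near rim",unproj("wrist",[P(297,582),P(293,128)],63,st).round(1))
k=400/70
T=lambda x,y,x0,y0:[x0+x/k,y0+y/k]
c=unproj("top",[T(55,212,185,185),T(150,45,185,185),T(325,150,185,185),T(225,310,185,185)],63);print(c.round(1),c.mean(0))
d=c[1]-c[3];print(np.degrees(np.arctan2(d[1],d[0]))); d=c[0]-c[2];print(np.degrees(np.arctan2(d[1],d[0]))-90)
print(unproj("top",T(210,282,185,185),83).round(1))
# edges near corner lines in wrist
e=unproj("wrist",[P(145,250),P(262,145),P(450,240),P(335,145),P(150,490),P(265,580),P(435,490),P(330,580)],63,st)
for i in range(0,8,2):
  d=e[i+1]-e[i];print(np.degrees(np.arctan2(d[1],d[0])))
```

```text
fin top [[473.5 412.7  83. ]
 [466.4 410.6  83. ]
 [480.9 414.9  83. ]]
far/near rim [[601.1 452.5  63. ]
 [464.7 410.1  63. ]]
[[514.1 499.2  63. ]
 [604.8 452.7  63. ]
 [549.8 357.1  63. ]
 [463.7 406.8  63. ]] [533.08823195 428.93949153  63.        ]
18.029103421037256
14.111387074889933
[[475.9 411.6  83. ]]
150.57132874757187
-114.67950816998113
62.73405160092506
-26.533136566521083
```

Request:
arm_command:
  series:
    - [0.4,1.4,0.4,-1,0,0,0.4]
    - [0.4,1.4,0.5,-1.5,0,0,0.4]
    - [0.4,1.4,0.4,-2,0,0,0]
    - [0.4,0,0,-2,0,0,0]
    - [0.4,0,0,-2,0,0,0]
    - [0.4,0,0,-1,0,0,0]
    - [0.4,0,0,-1,0,0,0]
    - [0.4,0,0,0,0,0,0]
    - [0.4,0,0,0,0,0,0]

```text
clock: 14.32
eef_pos: [474.5, 413.4, 115.1]
tool_rot: [-0.195, 1.571, 0.108]
force: [-0.1, 0.9, 0.2]
width: 34.4
```

Run:
```python
from h import *
import json
st=ctrl.read_state(); im=ctrl.get_image("wrist"); cv2.imwrite("pics/w9.png",im)
json.dump({k:np.array(st[k]).tolist() for k in("eef_pos","tool_rot")},open("st9.json","w"))
print(st["clock"],st["eef_pos"],Rn.from_euler('xyz',st["tool_rot"]).as_matrix().round(3).tolist(),st["width"])
crop(im,200,200,240,240,2.4,"pics/c19.png")
e=st["eef_pos"]
print(proj("wrist",[e,e+[0,0,19],[473.6,412.7,83]],st))
```

```text
14.3167 [474.54782752 413.36892443 115.12422063] [[0.0, -0.299, 0.954], [0.0, 0.954, 0.299], [-1.0, -0.0, 0.0]] 34.42806370813023
[[315.76868662 309.39017033]
 [316.0332655  334.51395281]
 [314.75873712 275.75630041]]
```

View pics/c19.png

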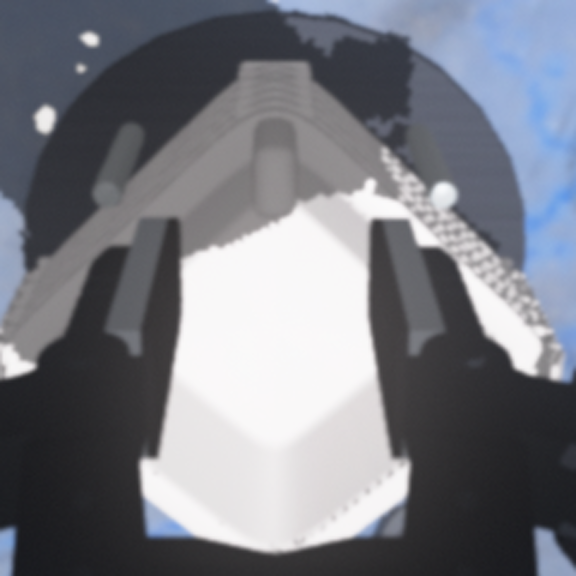

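Request:
arm_command:
  series:
    - [0.4,-0.05,-0.05,-1,0,0,0]
    - [0.4,0,0,-1,0,0,0]
    - [0.4,0,0,-1,0,0,0]
    - [0.4,0,0,-0.8,0,0,0]
    - [0.4,0,0,-0.6,0,0,0]
    - [0.4,0,0,-0.4,0,0,0]
    - [0.4,0,0,0,0,0,0]
    - [0.4,0,0,0,0,0,0]

```text
clock: 15.03
eef_pos: [473.8, 413.1, 66.6]
tool_rot: [-2.824, 1.57, -2.52]
force: [0.5, -0.4, -0.1]
width: 34.1
```

Run:
```python
from h import *
import json
st=ctrl.read_state(); im=ctrl.get_image("wrist"); cv2.imwrite("pics/w10.png",im)
print(st["clock"],st["eef_pos"],st["force"],st["width"])
crop(im,200,200,240,240,2.4,"pics/c20.png")
```

```text
15.0333 [473.84057549 413.07051387  66.55250451] [ 0.48732783 -0.43159525 -0.06367257] 34.08108769116924
```

View pics/c20.png

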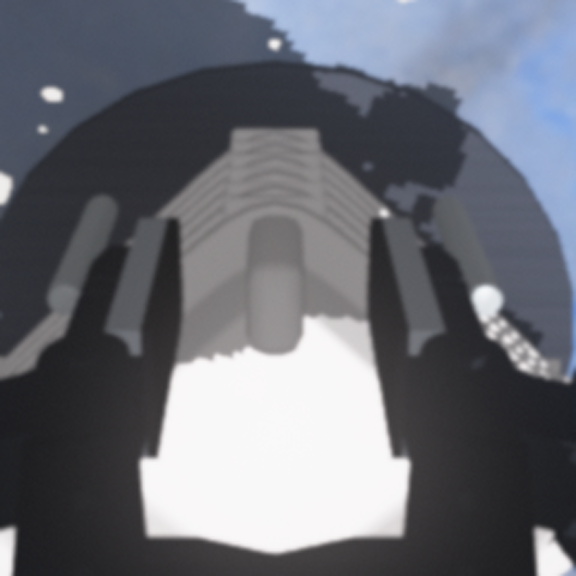

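Request:
arm_command:
  series:
    - [0,0,0,0,0,0,0]
    - [0,0,0,0,0,0,0]
    - [0,0,0,0,0,0,0]
    - [0,0,0,0,0,0,0]
    - [0,0,0,0,0,0,0]
    - [0,0,0,0,0,0,0]
    - [0,0,0,0,0,0,0]
    - [0,0,0,0,0,0,0]

```text
clock: 15.75
eef_pos: [474.2, 413.4, 67.5]
tool_rot: [0.455, 1.57, 0.759]
force: [-0.4, -1.2, 6.7]
width: 8.4
```

Request:
arm_command:
  series:
    - [0,0.015,0.005,0.175,-0.225,0.715,0]
    - [0,0.015,0.005,0.175,-0.225,0.715,0]
    - [0,0.02,0.006,0.175,-0.225,0.715,0]
    - [0,0.02,0.006,0.175,-0.225,0.715,0]
    - [0,0.025,0.008,0.175,-0.225,0.715,0]
    - [0,0.025,0.008,0.175,-0.225,0.715,0]
    - [0,0.028,0.009,0.175,-0.225,0.715,0]
    - [0,0.028,0.009,0.175,-0.225,0.715,0]
    - [0,0.033,0.01,0.173,-0.225,0.715,0]
    - [0,0.033,0.01,0.173,-0.225,0.715,0]
    - [0,0.036,0.012,0.173,-0.225,0.715,0]
    - [0,0.036,0.012,0.173,-0.225,0.715,0]
    - [0,0.038,0.012,0.17,-0.225,0.715,0]
    - [0,0.038,0.012,0.17,-0.225,0.715,0]
    - [0,0,0,0,0,0,0]

```text
clock: 17.0
eef_pos: [478.0, 414.3, 91.3]
tool_rot: [3.141, 1.387, -2.838]
force: [1.3, -0.1, -1.6]
width: 8.2
```

Run:
```python
from h import *
import json
st=ctrl.read_state(); im=ctrl.get_image("scene"); w=ctrl.get_image("wrist"); t=ctrl.get_image("top")
print(st["clock"],st["eef_pos"],st["force"],st["torque"],st["width"]); print(Rn.from_euler('xyz',st["tool_rot"]).as_matrix().round(3).tolist())
a=cv2.resize(im[235:315,160:260],(640,512)); cv2.imwrite("pics/c21.png",a)
cv2.imwrite("pics/c22.png",w); cv2.imwrite("pics/top2.png",t)
crop(t,170,170,100,90,6,"pics/c23.png")
```

```text
17.0 [478.0471275  414.3385892   91.33817224] [ 1.27143224 -0.07579514 -1.63192857] [ 0.18344321 -0.67304413 -0.02137222] 8.228121115234604
[[-0.175, -0.299, 0.938], [-0.055, 0.954, 0.294], [-0.983, 0.0, -0.183]]
```

View pics/c21.png

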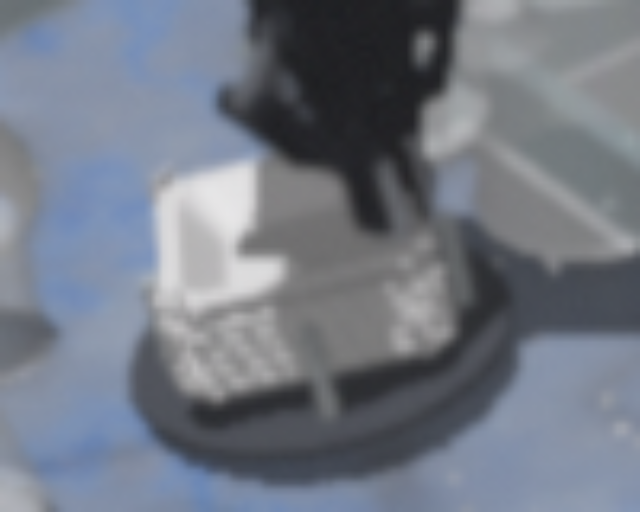

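View pics/c22.png

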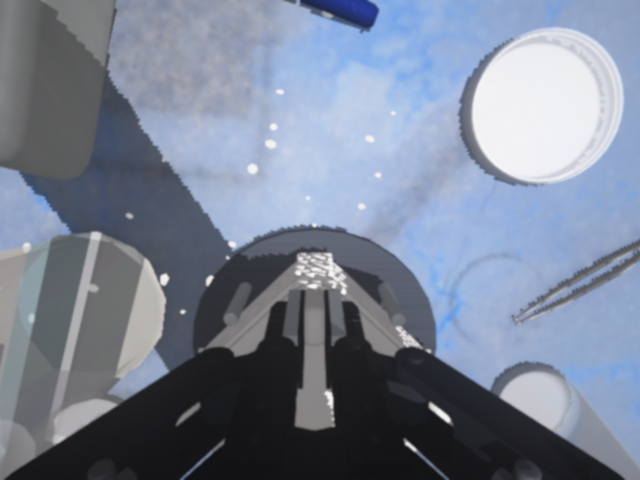

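View pics/c23.png

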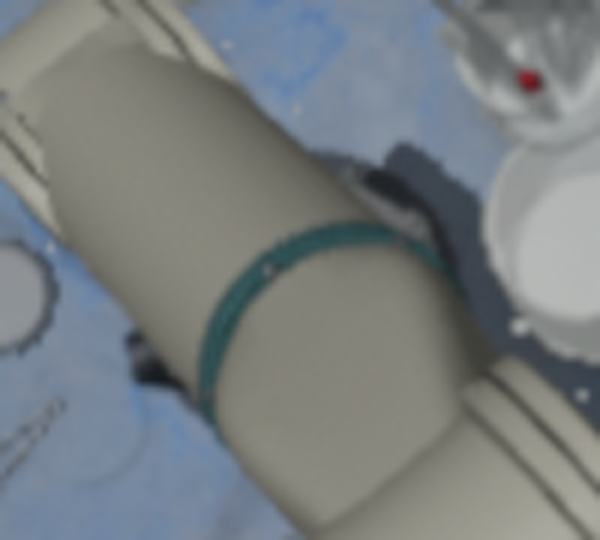

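Run:
```python
from h import *
im=ctrl.get_image("scene"); cv2.imwrite("pics/scene2.png",im)
s=cv2.imread("pics/scene1.png")
cv2.imwrite("pics/c24.png",np.hstack([cv2.resize(i[240:320,165:250],(398,375),interpolation=2) for i in (s,im)]))
```

```text
(no output)
```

View pics/c24.png

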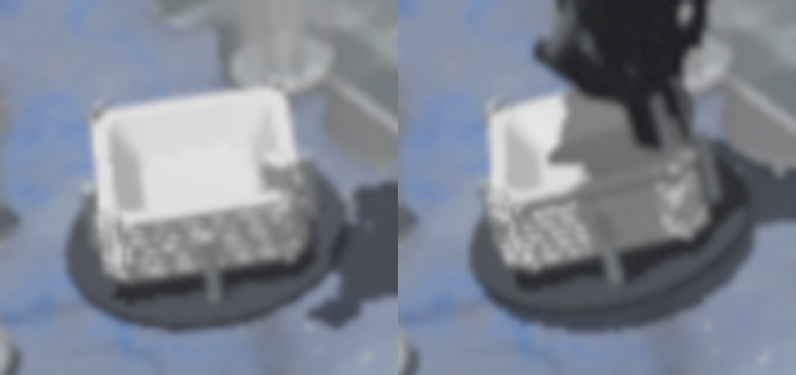

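```bash
cat > ov.py <<'E'
from h import *
u=np.array([np.cos(np.radians(17.4)),np.sin(np.radians(17.4)),0]);yp=np.array([-u[1],u[0],0]);zz=np.array([0,0,1.])
C=np.array([533,430.5,0])
def stack_pts(local,phi,slide):  # local in u,yp,z ; tilt about far edge (82,0,0)
    l=np.array(local,float)-[82,0,0]; c,s=np.cos(np.radians(phi)),np.sin(np.radians(phi))
    q=np.c_[l[:,0]*c+l[:,2]*s, l[:,1], -l[:,0]*s+l[:,2]*c]+[82+slide,0,0]
    return C+q[:,:1]*u+q[:,1:2]*yp+q[:,2:]*zz
a=np.linspace(0,2*np.pi,80); disk=np.c_[82*np.cos(a),82*np.sin(a),0*a]
def draw(n,img,phi,slide,st,box,k,fn):
    x0,y0,w,h=box; o=cv2.resize(img[y0:y0+h,x0:x0+w],None,fx=k,fy=k,interpolation=2)
    sets=phi if isinstance(phi,list) else [phi]
    for i,p in enumerate(sets):
        col=[(0,0,255),(0,255,0),(255,0,255)][i]
        P=((proj(n,stack_pts(disk,p,slide),st)-[x0,y0])*k).astype(int)
        cv2.polylines(o,[P],True,col,1)
    cv2.imwrite(fn,o); return o
E
python3 - <<'E'
from ov import *
st=ctrl.read_state(); b=(165,240,85,80)
o1=draw("scene",cv2.imread("pics/scene1.png"),[0],0,None,b,4.7,"pics/t.png")
o2=draw("scene",cv2.imread("pics/scene2.png"),[0,5,9],0,None,b,4.7,"pics/t.png")
cv2.imwrite("pics/c25.png",np.hstack([o1,o2]))
draw("wrist",cv2.imread("pics/c22.png"),[0,5,9],0,st,(150,180,330,250),2.4,"pics/c26.png")
E
```

```text
(no output)
```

View pics/c25.png

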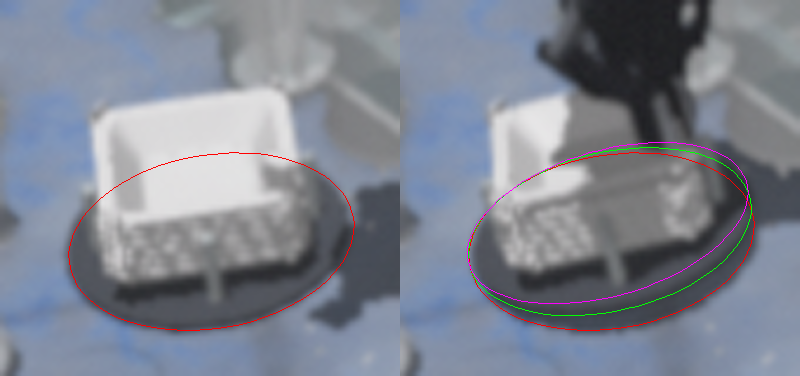

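View pics/c26.png

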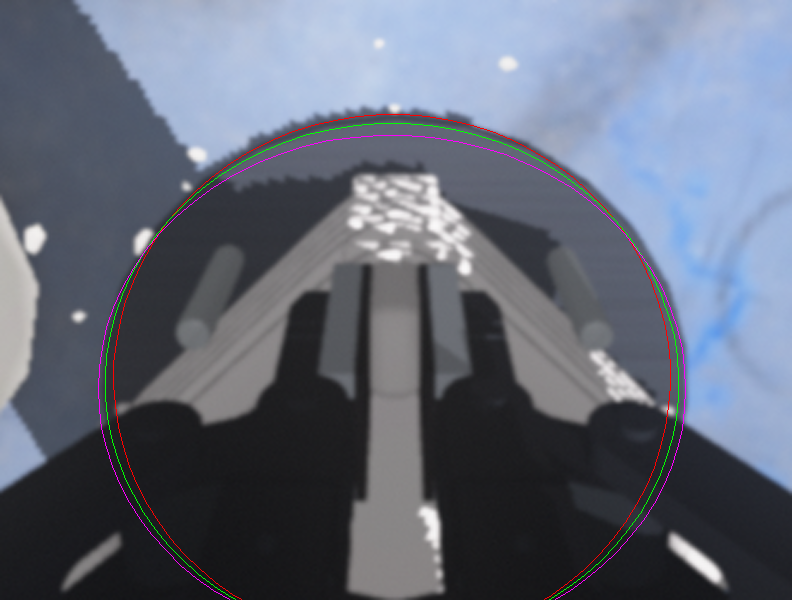

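Request:
arm_command:
  series:
    - [0,-0.038,-0.012,-0.17,0.225,-0.715,0]
    - [0,-0.038,-0.012,-0.17,0.225,-0.715,0]
    - [0,-0.036,-0.012,-0.173,0.225,-0.715,0]
    - [0,-0.036,-0.012,-0.173,0.225,-0.715,0]
    - [0,-0.033,-0.01,-0.173,0.225,-0.715,0]
    - [0,-0.033,-0.01,-0.173,0.225,-0.715,0]
    - [0,-0.028,-0.009,-0.175,0.225,-0.715,0]
    - [0,-0.028,-0.009,-0.175,0.225,-0.715,0]
    - [0,-0.025,-0.008,-0.175,0.225,-0.715,0]
    - [0,-0.025,-0.008,-0.175,0.225,-0.715,0]
    - [0,-0.02,-0.006,-0.175,0.225,-0.715,0]
    - [0,-0.02,-0.006,-0.175,0.225,-0.715,0]
    - [0,-0.015,-0.005,-0.15,0.225,-0.715,0]
    - [0,0,0,0,0,0,0]
    - [0,0,0,0,0,0,0]

```text
clock: 18.45
eef_pos: [474.4, 413.2, 68.9]
tool_rot: [3.136, 1.559, -2.843]
force: [-1.4, -0.3, 0.4]
width: 7.9
```

Run:
```python
from ov import *
st=ctrl.read_state(); im=ctrl.get_image("scene");cv2.imwrite("pics/scene3.png",im); w=ctrl.get_image("wrist");cv2.imwrite("pics/w11.png",w)
print(st["clock"],st["eef_pos"],st["force"],st["torque"],st["width"]); print(Rn.from_euler('xyz',st["tool_rot"]).as_matrix().round(3).tolist())
b=(165,240,85,80)
o1=cv2.resize(im[240:320,165:250],None,fx=4.7,fy=4.7,interpolation=2)
o2=draw("scene",im,[0],0,None,b,4.7,"pics/t.png")
cv2.imwrite("pics/c27.png",np.hstack([o1,o2]))
draw("wrist",w,[0],0,st,(150,180,330,250),2.4,"pics/c28.png")
```

```text
18.45 [474.35916214 413.24760966  68.93946257] [-1.39958148 -0.26863267  0.38671989] [-0.06788744  0.34555409 -0.02141649] 7.934693781710491
[[-0.012, -0.3, 0.954], [-0.004, 0.954, 0.3], [-1.0, 0.0, -0.012]]
```

View pics/c27.png

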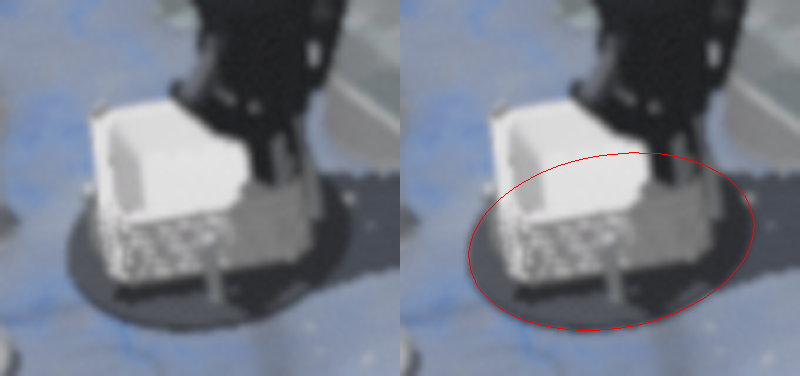

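View pics/c28.png

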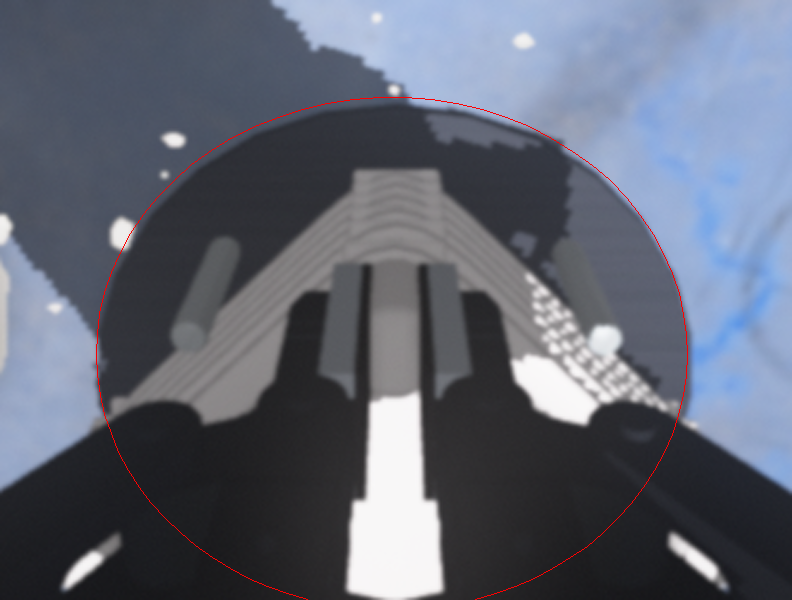

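Request:
arm_command:
  series:
    - [0,-0.05,-0.015,0,0,0,0]
    - [0,-0.05,-0.015,0,0,0,0]
    - [0,0,0,0,0,0,0]

```text
clock: 18.8
eef_pos: [473.8, 413.0, 69.0]
tool_rot: [3.11, 1.559, -2.869]
force: [-0.4, 0.6, -0.5]
width: 8.5
```

Request:
arm_command:
  series:
    - [0,0,0,0.12,-0.15,0.477,0]
    - [0,0,0,0.12,-0.15,0.477,0]
    - [0,0,0,0.12,-0.15,0.477,0]
    - [0,0,0,0,0,0,0]

```text
clock: 19.13
eef_pos: [473.6, 412.9, 72.5]
tool_rot: [3.135, 1.531, -2.845]
force: [0.4, 0.8, -0.6]
width: 8.8
```

Run:
```python
from ov import *
st=ctrl.read_state(); im=ctrl.get_image("scene");cv2.imwrite("pics/scene4.png",im)
print(st["clock"],st["eef_pos"],st["force"],st["torque"],st["width"])
s3=cv2.imread("pics/scene3.png")
cv2.imwrite("pics/c29.png",np.hstack([cv2.resize(i[240:320,165:250],(398,375),interpolation=2) for i in (s3,im)]))
```

```text
19.1333 [473.57512748 412.91189747  72.53862929] [ 0.43362827  0.7520331  -0.62127154] [ 0.12442961 -0.25790869  0.04349504] 8.750175682019098
```

View pics/c29.png

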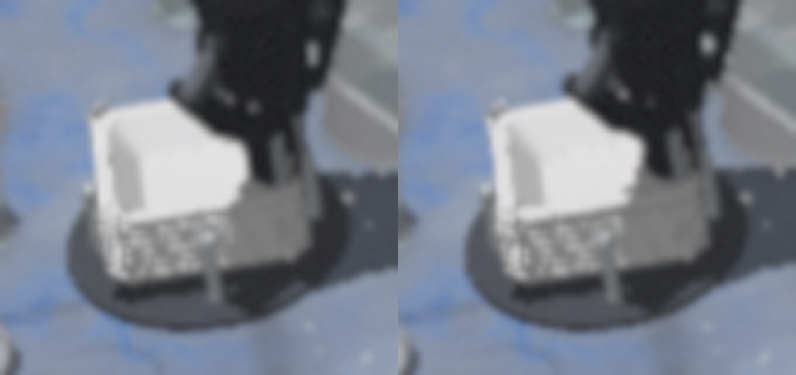

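Request:
arm_command:
  series:
    - [0,-0.02,-0.006,0.12,-0.15,0.477,0]
    - [0,-0.02,-0.006,0.12,-0.15,0.477,0]
    - [0,-0.02,-0.006,0.12,-0.15,0.477,0]
    - [0,0,0,0,0,0,0]

```text
clock: 19.52
eef_pos: [472.6, 412.5, 76.0]
tool_rot: [-3.14, 1.504, -2.836]
force: [1.0, 0.8, -2.4]
width: 8.1
```

Run:
```python
from ov import *
st=ctrl.read_state(); im=ctrl.get_image("scene");cv2.imwrite("pics/scene5.png",im)
w=ctrl.get_image("wrist")
print(st["clock"],st["eef_pos"],st["force"],st["torque"],st["width"])
s3=cv2.imread("pics/scene3.png")
cv2.imwrite("pics/c30.png",np.hstack([cv2.resize(i[240:320,165:250],(398,375),interpolation=2) for i in (s3,im)]))
draw("wrist",w,[0],0,st,(150,180,330,250),2.4,"pics/c31.png")
```

```text
19.5167 [472.61367168 412.47808555  75.9980715 ] [ 1.00620908  0.81500884 -2.38698052] [ 0.15537926 -0.36444031  0.06348097] 8.122041932148639
```

View pics/c30.png

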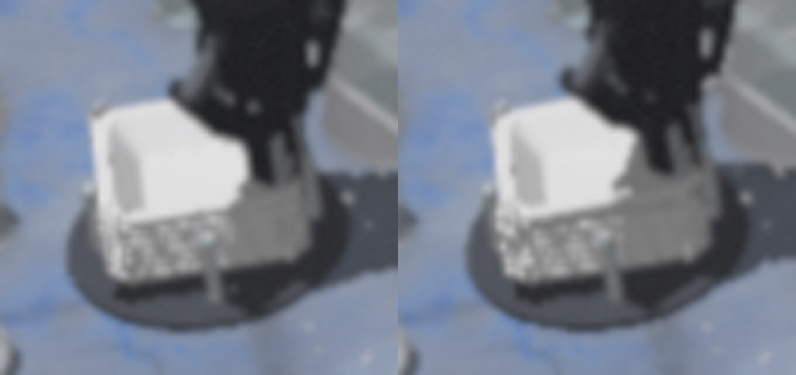

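View pics/c31.png

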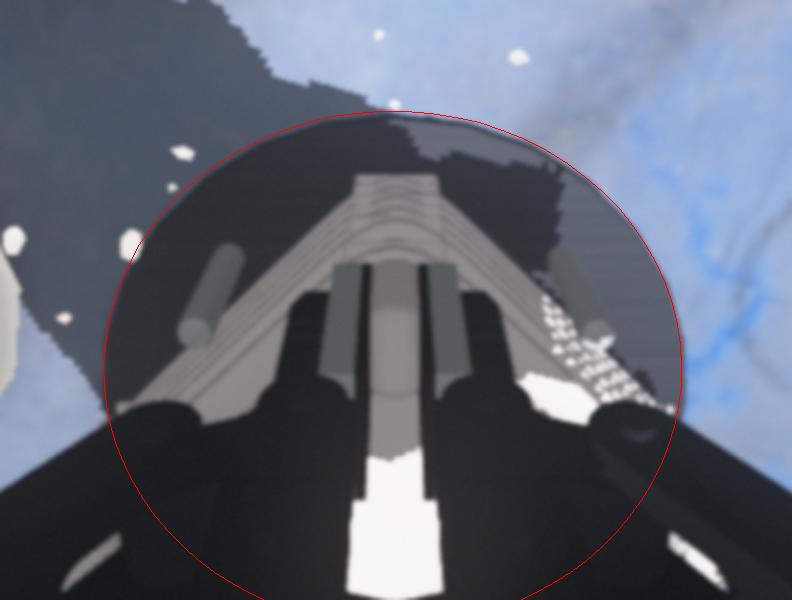

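Run:
```python
from ov import *
ims=[cv2.imread(f"pics/scene{i}.png") for i in (3,4,5)]
o=[]
for i in ims:
    c=cv2.resize(i[255:315,195:245],(265,318),interpolation=2); o.append(c)
cv2.imwrite("pics/c32.png",np.hstack(o))
for i in ims:
    print([ [int(v) for v in i[y0:y0+9,x].sum(1)] for x,y0 in ((205,304),(220,300),(230,296))])
```

```text
[[254, 257, 263, 263, 247, 222, 280, 393, 438], [144, 140, 148, 144, 147, 152, 155, 201, 294], [146, 147, 143, 156, 190, 217, 282, 375, 430]]
[[258, 261, 260, 262, 249, 219, 278, 391, 439], [138, 138, 143, 145, 146, 153, 174, 230, 330], [141, 145, 158, 188, 213, 224, 276, 370, 429]]
[[251, 257, 259, 263, 247, 212, 260, 390, 438], [142, 142, 143, 151, 164, 186, 196, 230, 324], [144, 142, 168, 218, 241, 224, 250, 338, 407]]
```

View pics/c32.png

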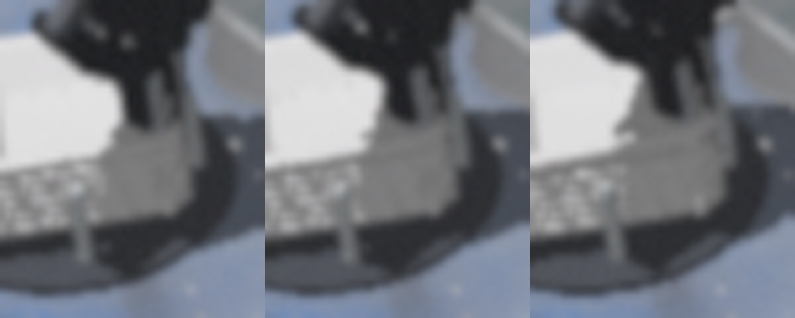

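Request:
arm_command:
  series:
    - [0,-0.05,-0.015,0.08,-0.15,0.477,0]
    - [0,-0.05,-0.015,0.08,-0.15,0.477,0]
    - [0,-0.03,-0.01,0.1,-0.15,0.477,0]
    - [0,0,0,0,0,0,0]

```text
clock: 19.95
eef_pos: [471.5, 412.3, 78.9]
tool_rot: [3.14, 1.479, -2.839]
force: [1.1, -0.8, -2.2]
width: 8.1
```

Run:
```python
from ov import *
st=ctrl.read_state(); im=ctrl.get_image("scene");cv2.imwrite("pics/scene6.png",im)
w=ctrl.get_image("wrist")
print(st["clock"],st["eef_pos"],st["force"],st["torque"],st["width"])
ims=[cv2.imread(f"pics/scene{i}.png") for i in (3,5,6)]
cv2.imwrite("pics/c33.png",np.hstack([cv2.resize(i[250:320,170:250],(266*1,233),interpolation=2) for i in ims]))
draw("wrist",w,[0],0,st,(150,180,330,250),2.4,"pics/c34.png")
i=im;print([ [int(v) for v in i[y0:y0+9,x].sum(1)] for x,y0 in ((205,304),(220,300),(230,296))])
```

```text
19.95 [471.45645702 412.27164447  78.86368396] [ 1.07975012 -0.77906035 -2.15233908] [ 0.1851581  -0.51293793  0.00801447] 8.062259614212662
[[257, 262, 259, 257, 238, 209, 270, 392, 438], [143, 141, 146, 166, 195, 225, 209, 211, 283], [143, 165, 212, 245, 238, 214, 203, 250, 334]]
```

View pics/c33.png

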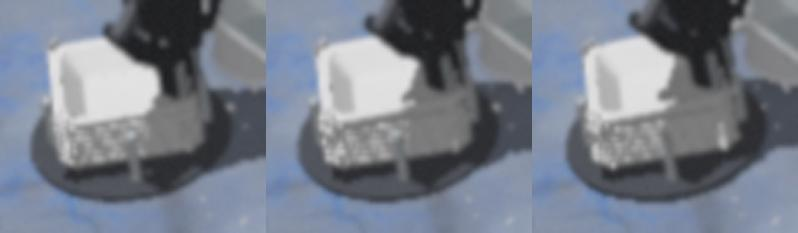

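View pics/c34.png

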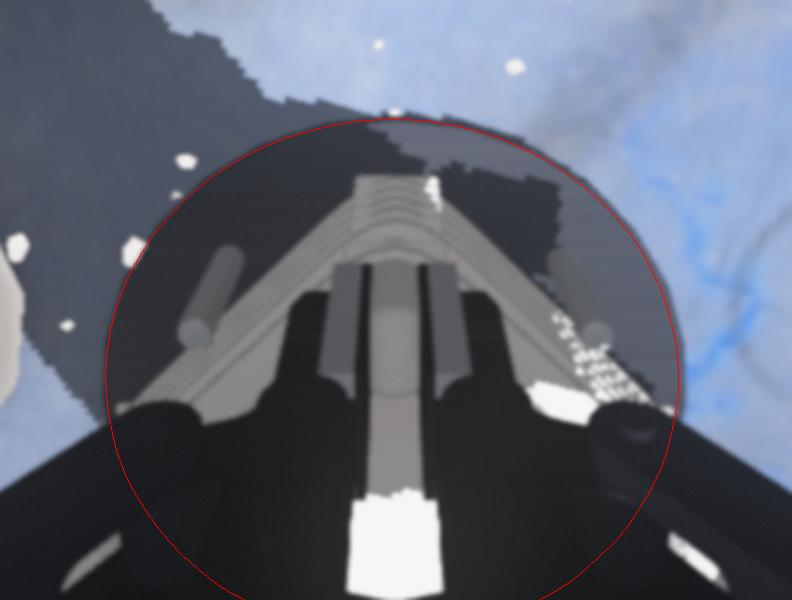

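```bash
cat > pin.py <<'E'
from ov import *
import json
from scipy.optimize import least_squares
s8=json.load(open("st8.json"));s9=json.load(open("st9.json"))
# pin tops: w8 crop (133,209),(454,206)/3.4+(230,215); w9 crop (106,192),(444,195)/2.4+(200,200)
o8=np.array([[133,209],[454,206]])/3.4+[230,215]; o9=np.array([[106,192],[444,195]])/2.4+[200,200]
s10=dict(eef_pos=[473.84,413.07,66.55],tool_rot=[-2.824,1.57,-2.52]); o10=np.array([[62,298],[487,298]])/2.4+200
pins=[]
for i in range(2):
    f=lambda p:np.concatenate([(proj("wrist",[p],s)[0]-o[i]) for s,o in ((s8,o8),(s9,o9),(s10,o10))])
    r=least_squares(f,[500,430,50]); pins.append(r.x)
pins=np.array(pins)
loc=np.c_[(pins-C)@u,(pins-C)@yp,pins[:,2]]
E
python3 - <<'E'
from pin import *
print(pins.round(1),loc.round(1))
st=ctrl.read_state(); print(proj("wrist",pins,st)); 
for phi in (0,2,4,5): print(phi,proj("wrist",stack_pts(loc,phi,0),st).round(1).tolist(),proj("wrist",stack_pts(loc,phi,-5),st).round(1).tolist())
print("obs",np.array([[195,335],[597,335]])/2.4+[150,180])
E
```

```text
[[504.6 376.2  49.9]
 [480.6 462.   45.3]] [[-43.3 -43.3  49.9]
 [-40.5  45.7  45.3]]
[[231.36174293 322.37083901]
 [397.66700686 323.32115417]]
0 [[231.4, 322.4], [397.7, 323.3]] [[230.9, 313.6], [398.2, 314.8]]
2 [[229.7, 329.5], [399.3, 329.9]] [[229.2, 320.6], [399.8, 321.3]]
4 [[228.0, 337.1], [400.9, 337.0]] [[227.5, 328.1], [401.5, 328.2]]
5 [[227.2, 341.1], [401.7, 340.7]] [[226.6, 332.1], [402.3, 331.9]]
obs [[231.25       319.58333333]
 [398.75       319.58333333]]
```

Run:
```python
from pin import *
s=dict(eef_pos=[478.05,414.34,91.34],tool_rot=[3.141,1.387,-2.838])
for phi in (0,4,8): print(phi,proj("wrist",stack_pts(loc,phi,0),s).round(1).tolist(),proj("wrist",stack_pts(loc,phi,-5),s).round(1).tolist())
print("obs",np.array([[192,332],[597,335]])/2.4+[150,180])
```

```text
0 [[235.5, 307.5], [393.7, 309.7]] [[235.3, 298.8], [394.0, 301.2]]
4 [[232.3, 319.8], [396.9, 321.0]] [[232.0, 310.8], [397.2, 312.3]]
8 [[229.0, 334.0], [400.1, 334.2]] [[228.7, 324.7], [400.4, 325.1]]
obs [[230.         318.33333333]
 [398.75       319.58333333]]
```

Request:
arm_command:
  series:
    - [0,0,0,0.11,-0.15,0.477,0]
    - [0,0,0,0.11,-0.15,0.477,0]
    - [0,0,0,0.11,-0.15,0.477,0]
    - [0,0,0,0.11,-0.15,0.477,0]
    - [0,0,0,0.11,-0.15,0.477,0]
    - [0,0,0,0.11,-0.15,0.477,0]
    - [0,0,0,0,0,0,0]
    - [0,0,0,0,0,0,0]

```text
clock: 20.72
eef_pos: [471.6, 412.4, 85.3]
tool_rot: [3.14, 1.427, -2.839]
force: [1.3, 0.6, 1.8]
width: 8.2
```

Run:
```python
from pin import *
w=ctrl.get_image("wrist"); st=ctrl.read_state(); im=ctrl.get_image("scene");cv2.imwrite("pics/scene7.png",im)
cv2.imwrite("pics/w12.png",w)
print(st["clock"],st["eef_pos"],st["force"],st["torque"],st["width"],st["tool_rot"])
for phi in (0,4,8): print(phi,proj("wrist",stack_pts(loc,phi,0),st).round(1).tolist(),proj("wrist",stack_pts(loc,phi,-5),st).round(1).tolist())
draw("wrist",w,[0,4],0,st,(150,180,330,250),2.4,"pics/c34.png")
ims=[cv2.imread(f"pics/scene{i}.png") for i in (3,7)]
cv2.imwrite("pics/c33.png",np.hstack([cv2.resize(i[250:320,170:250],(399,350),interpolation=2) for i in ims]))
```

```text
20.7667 [471.53501331 412.37180807  85.25754262] [1.0817793  0.25457014 0.3886075 ] [ 0.07866427 -0.50248546 -0.03956429] 8.661214163425358 [ 3.14034068  1.42761069 -2.83886771]
0 [[233.6, 320.3], [395.3, 321.7]] [[233.3, 311.6], [395.7, 313.3]]
4 [[230.4, 333.9], [398.5, 334.3]] [[230.0, 324.9], [398.9, 325.6]]
8 [[227.0, 349.5], [401.7, 348.8]] [[226.6, 340.2], [402.2, 339.8]]
```

View pics/c33.png

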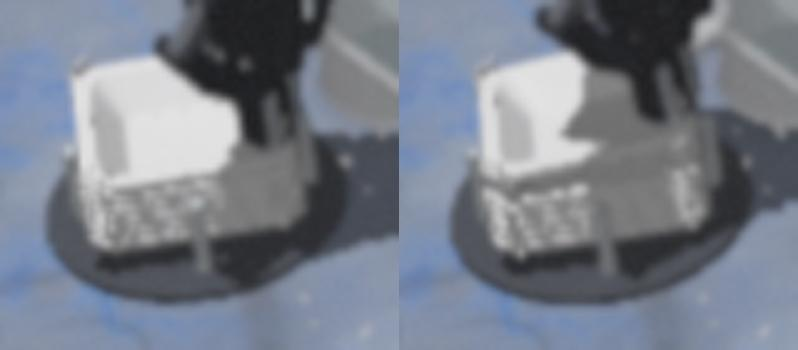

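View pics/c34.png

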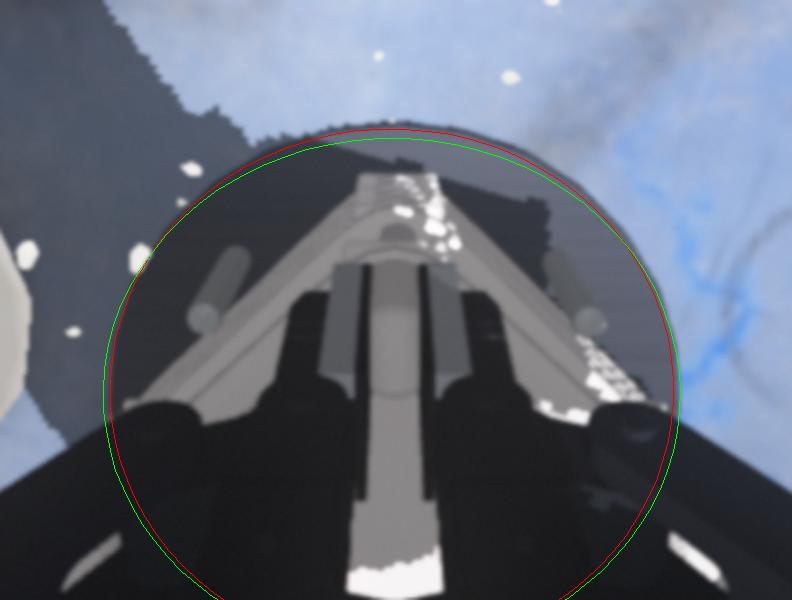

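Request:
arm_command:
  series:
    - [0,0,0,0.1,0,0,0]
    - [0,-0.1,-0.03,0,0,0,0]
    - [0,-0.1,-0.03,0,0,0,0]
    - [0,-0.1,-0.03,0,0,0,0]
    - [0,-0.1,-0.03,0,0,0,0]
    - [0,0,0,0,0,0,0]

```text
clock: 21.32
eef_pos: [467.3, 411.1, 86.3]
tool_rot: [-3.142, 1.427, -2.837]
force: [2.4, 0.2, -0.7]
width: 8.2
```

Run:
```python
from pin import *
st=ctrl.read_state(); w=ctrl.get_image("wrist"); im=ctrl.get_image("scene");cv2.imwrite("pics/scene8.png",im)
cv2.imwrite("pics/w13.png",w)
print(st["clock"],st["eef_pos"],st["force"],st["torque"],st["width"],st["tool_rot"])
for phi in (0,2): print(phi,proj("wrist",stack_pts(loc,phi,0),st).round(1).tolist(),proj("wrist",stack_pts(loc,phi,-5),st).round(1).tolist())
s11=dict(eef_pos=[474.36,413.25,68.94],tool_rot=[3.136,1.559,-2.843])
print("w11 pred",proj("wrist",stack_pts(loc,0,0),s11))
draw("wrist",w,[0],0,st,(150,180,330,250),2.4,"pics/c34.png")
ims=[cv2.imread(f"pics/scene{i}.png") for i in (3,8)]
cv2.imwrite("pics/c33.png",np.hstack([cv2.resize(i[250:320,170:250],(399,350),interpolation=2) for i in ims]))
```

```text
21.3167 [467.29583616 411.07690848  86.25486142] [ 2.36957695  0.16363999 -0.71327047] [ 0.26512315 -0.78542748  0.00092712] 8.181595104675937 [-3.14156181  1.42740081 -2.83740799]
0 [[234.3, 327.1], [394.5, 328.4]] [[233.9, 318.5], [394.9, 320.1]]
2 [[232.7, 333.8], [396.1, 334.6]] [[232.3, 325.0], [396.5, 326.1]]
w11 pred [[227.16712387 321.3732082 ]
 [401.68859574 321.56516715]]
```

View pics/c33.png

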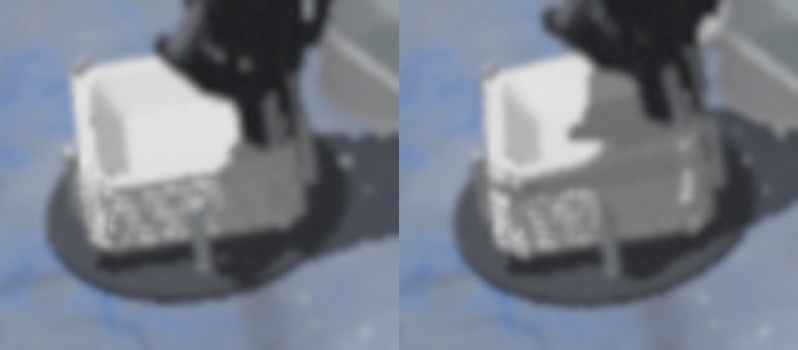

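View pics/c34.png

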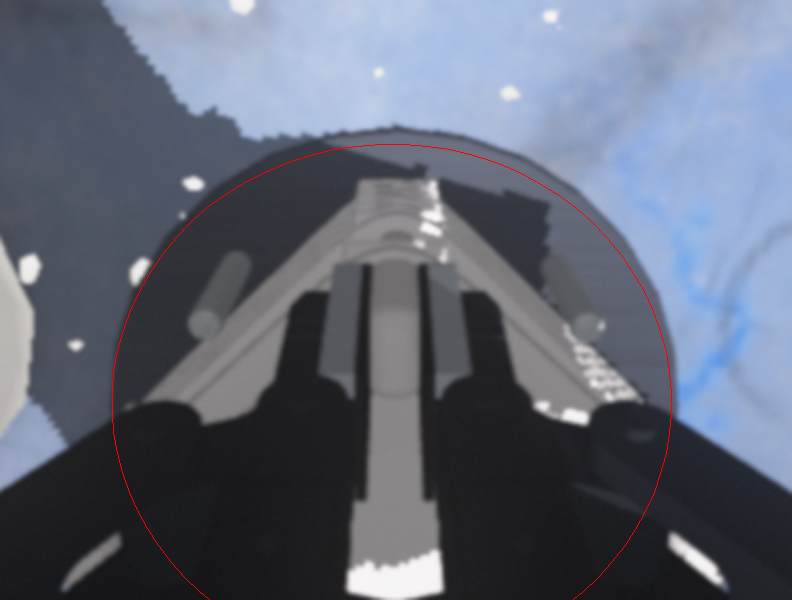

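Request:
arm_command:
  series:
    - [0,0.06,0.02,0.225,-0.3,0.954,0]
    - [0,0.06,0.02,0.225,-0.3,0.954,0]
    - [0,0.06,0.02,0.225,-0.3,0.954,0]
    - [0,0.06,0.02,0.225,-0.3,0.954,0]
    - [0,0.05,0.015,0.225,-0.3,0.954,0]
    - [0,0.05,0.015,0.225,-0.3,0.954,0]
    - [0,0.05,0.015,0.225,-0.3,0.954,0]
    - [0,0.05,0.015,0.225,-0.3,0.954,0]
    - [0,0,0,0,0,0,0]

```text
clock: 22.17
eef_pos: [471.4, 412.4, 104.2]
tool_rot: [-3.141, 1.286, -2.837]
force: [0.8, 0.6, 0.5]
width: 8.1
```

```bash
cat > look.py <<'E'
import sys
from pin import *
n=sys.argv[1]
st=ctrl.read_state(); w=ctrl.get_image("wrist"); im=ctrl.get_image("scene");cv2.imwrite(f"pics/scene{n}.png",im)
cv2.imwrite(f"pics/ww{n}.png",w)
print(st["clock"],st["eef_pos"],st["force"],st["torque"],st["width"],st["tool_rot"])
for phi in (0,2): print(phi,proj("wrist",stack_pts(loc,phi,0),st).round(1).tolist(),proj("wrist",stack_pts(loc,phi,-5),st).round(1).tolist())
draw("wrist",w,[0],0,st,(150,180,330,250),2.4,f"pics/d{n}.png")
ims=[cv2.imread(f"pics/scene{i}.png") for i in (3,n)]
cv2.imwrite(f"pics/e{n}.png",np.hstack([cv2.resize(i[245:320,170:250],(399,375),interpolation=2) for i in ims]))
e=np.array(st["eef_pos"]);th=np.pi/2-st["tool_rot"][1]
q=(e-[474.0,413.3,67.3]); du=q@u; dz=q[2]
print("far corner shift u,z", du+134*np.cos(th)-10.5*np.sin(th)-134, dz-134*np.sin(th)-10.5*np.cos(th)+10.5)
E
python3 look.py 9
```

```text
22.1667 [471.39887116 412.36450811 104.21098182] [0.78334812 0.60194669 0.47813021] [ 0.15977064 -0.59354991 -0.01634598] 8.088596654158659 [-3.14128742  1.28553962 -2.83746805]
0 [[239.7, 321.7], [389.2, 324.2]] [[239.7, 313.3], [389.3, 316.0]]
2 [[238.2, 326.9], [390.7, 329.0]] [[238.2, 318.3], [390.8, 320.7]]
far corner shift u,z -11.131606117134197 -0.372815122208781
```

View pics/e9.png

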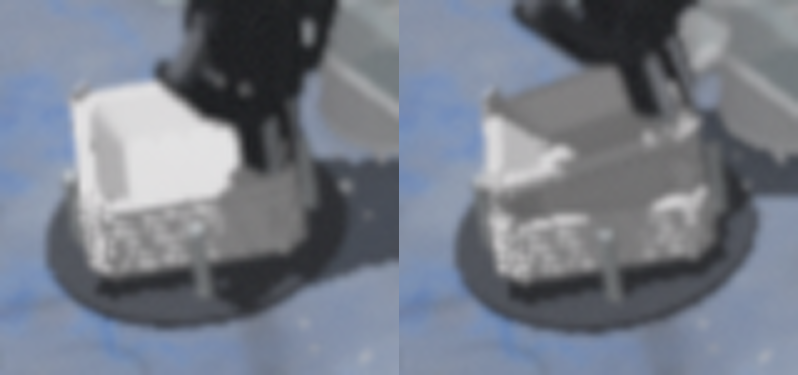

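View pics/d9.png

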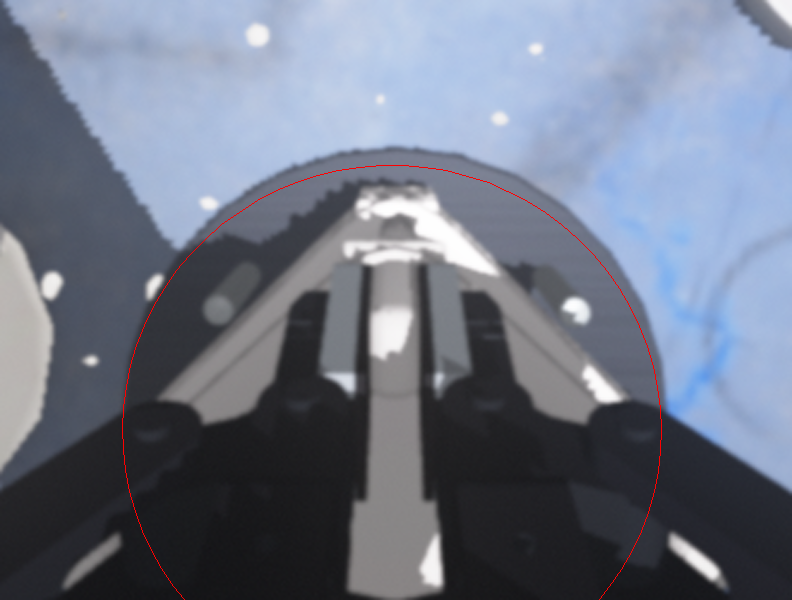

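Request:
arm_command:
  series:
    - [0,-0.1,-0.03,0.02,0,0,0]
    - [0,-0.1,-0.03,0.02,0,0,0]
    - [0,-0.1,-0.03,0.02,0,0,0]
    - [0,-0.1,-0.03,0.02,0,0,0]
    - [0,0,0,0,0,0,0]

```text
clock: 22.68
eef_pos: [467.3, 411.2, 105.1]
tool_rot: [-3.141, 1.287, -2.836]
force: [2.9, 0.6, -0.9]
width: 8.8
```

```bash
python3 look.py 10
```

```text
22.6833 [467.32730048 411.15082815 105.13306689] [ 2.92382926  0.59621544 -0.91478784] [ 0.28517111 -0.91046552  0.00926751] 8.79459617816316 [-3.14069251  1.28724306 -2.8364146 ]
0 [[240.0, 328.1], [388.7, 330.6]] [[239.9, 319.8], [388.8, 322.4]]
2 [[238.5, 333.4], [390.2, 335.5]] [[238.5, 324.9], [390.3, 327.2]]
far corner shift u,z -15.298588398366675 0.7633426337163378
```

View pics/e10.png

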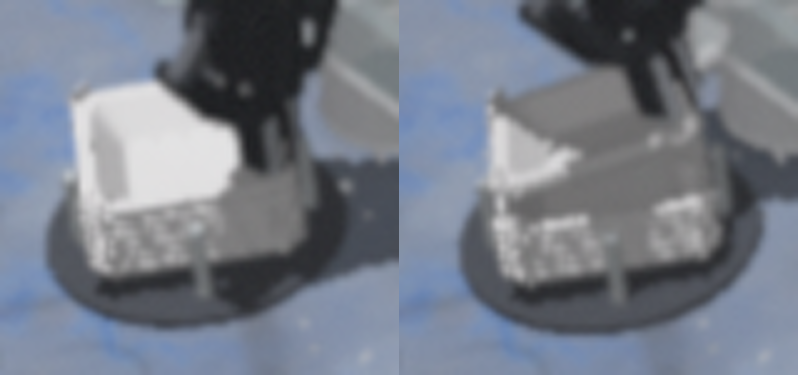

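View pics/d10.png

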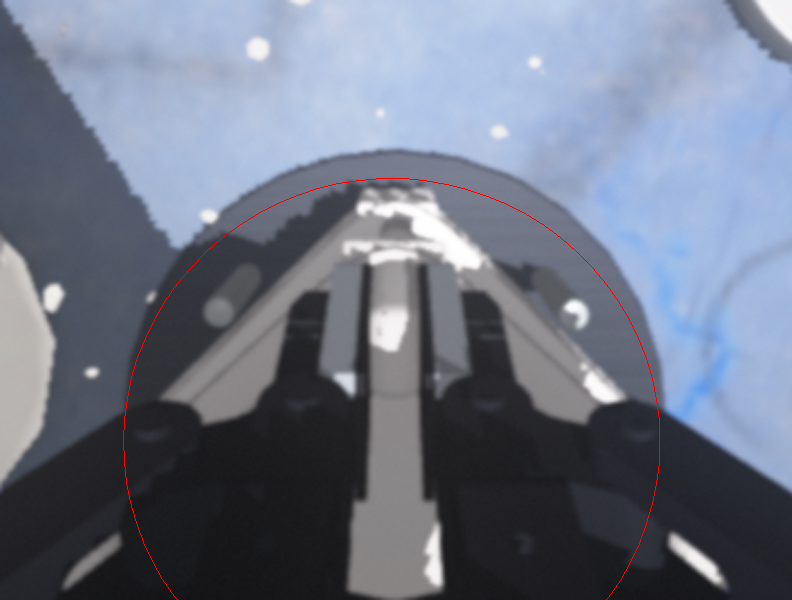

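Request:
arm_command:
  series:
    - [0,0.12,0.04,-0.03,0,0,0]
    - [0,0.2,0.06,-0.03,0,0,0]
    - [0,0.2,0.06,-0.03,0,0,0]
    - [0,0.2,0.06,0,0,0,0]
    - [0,0.2,0.06,0,0,0,0]
    - [0,0.2,0.06,0,0,0,0]
    - [0,0.2,0.06,0,0,0,0]
    - [0,0.12,0.04,0,0,0,0]
    - [0,0,0,0,0,0,0]

```text
clock: 23.53
eef_pos: [479.8, 415.4, 104.1]
tool_rot: [-3.141, 1.282, -2.836]
force: [-4.5, -2.0, 2.9]
width: 8.3
```

```bash
python3 look.py 11
```

```text
23.5333 [479.77472644 415.40419974 104.09754002] [-4.50262656 -1.9920087   2.92775053] [-0.19980093  0.74669984 -0.00718628] 8.267391091507575 [-3.14067617  1.28216641 -2.83572508]
0 [[238.9, 307.0], [388.8, 310.0]] [[238.8, 298.5], [388.9, 301.8]]
2 [[237.4, 311.9], [390.2, 314.6]] [[237.3, 303.3], [390.3, 306.2]]
far corner shift u,z -2.391934699332296 -0.9097615992017811
```

View pics/e11.png

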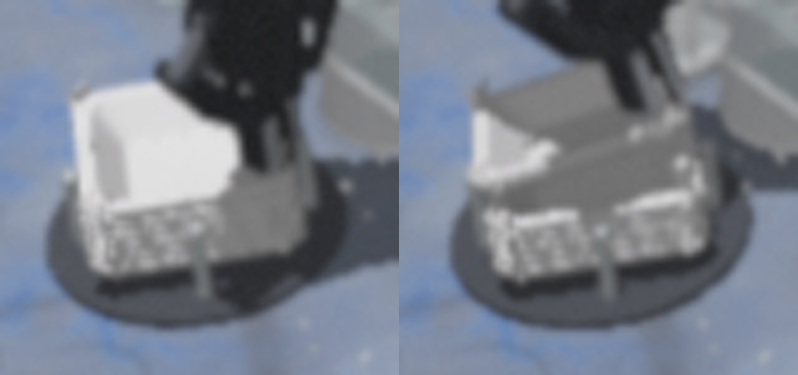

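View pics/d11.png

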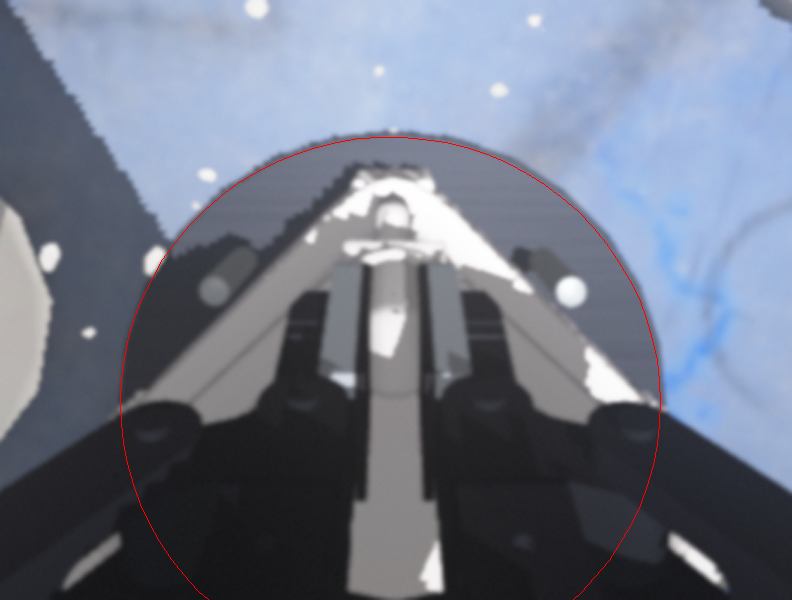

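Request:
arm_command:
  series:
    - [0,0.14,0.045,0,0,0,0]
    - [0,0.14,0.045,0,0,0,0]
    - [0,0.14,0.045,0,0,0,0]
    - [0,0,0,-0.06,0,0,0]
    - [0,-0.2,-0.06,0,0,0,0]
    - [0,-0.3,-0.09,0,0,0,0]
    - [0,-0.3,-0.09,0,0,0,0]
    - [0,-0.3,-0.09,0,0,0,0]
    - [0,0,0,0,0,0,0]

```text
clock: 24.38
eef_pos: [475.9, 413.7, 103.7]
tool_rot: [-3.141, 1.29, -2.837]
force: [3.0, 0.8, 0.3]
width: 7.9
```

```bash
python3 look.py 12
```

```text
24.3833 [475.93337614 413.66596328 103.66658542] [3.01526686 0.76460485 0.25872913] [ 0.24672007 -0.95175441 -0.01265779] 7.913076726947788 [-3.14103768  1.28954294 -2.83725087]
0 [[239.7, 313.6], [389.7, 316.3]] [[239.6, 305.1], [389.8, 308.0]]
2 [[238.2, 318.7], [391.2, 321.0]] [[238.1, 310.1], [391.3, 312.6]]
far corner shift u,z -6.225123988782926 -0.41389238876927514
```

View pics/e12.png

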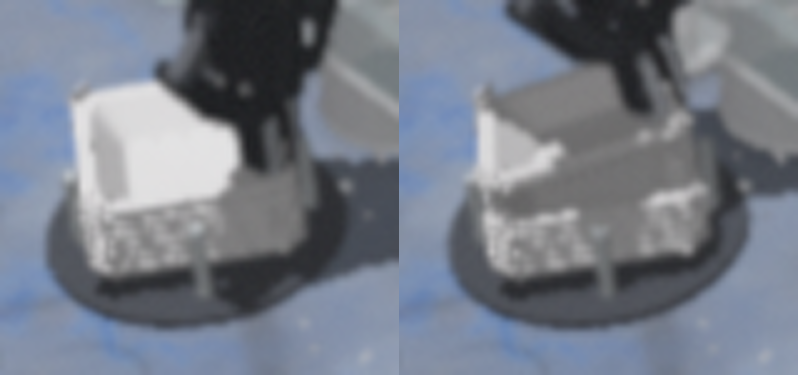

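View pics/d12.png

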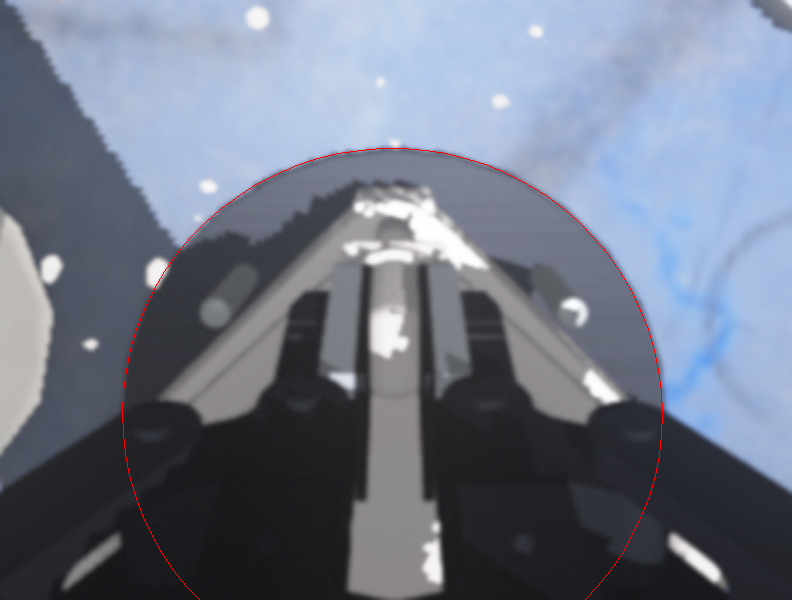

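Request:
arm_command:
  series:
    - [0,0,0,-0.08,0,0,0]
    - [0,-0.15,-0.045,-0.04,0,0,0]
    - [0,-0.25,-0.075,0,0,0,0]
    - [0,0,0,0,0,0,0]

```text
clock: 24.82
eef_pos: [471.4, 412.6, 102.5]
tool_rot: [3.141, 1.288, -2.838]
force: [2.1, 1.2, 1.4]
width: 8.1
```

```bash
python3 look.py 13
```

```text
24.8167 [471.37893686 412.57185259 102.51581621] [2.10623858 1.22963347 1.36985972] [ 0.3373587  -1.30916442 -0.0927411 ] 8.052906864533613 [ 3.14149228  1.28824991 -2.83760552]
0 [[238.8, 322.1], [389.4, 324.7]] [[238.7, 313.6], [389.5, 316.4]]
2 [[237.3, 327.4], [390.9, 329.6]] [[237.2, 318.8], [391.0, 321.1]]
far corner shift u,z -10.959577845610994 -1.727312418414833
```

View pics/e13.png

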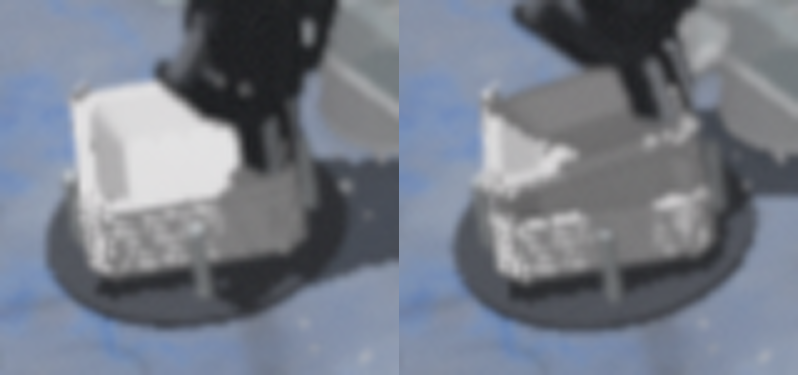

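View pics/d13.png

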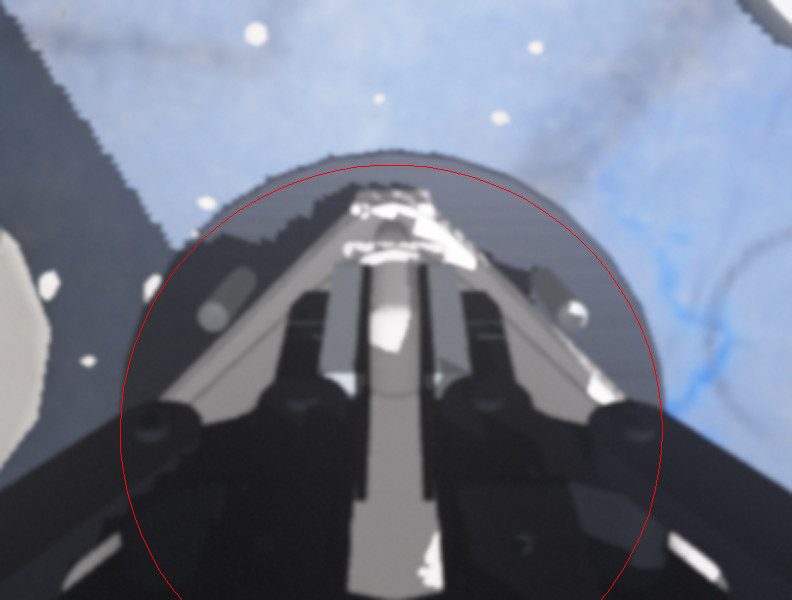

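Request:
arm_command:
  series:
    - [0,0.12,0.04,0.04,0,0,0]
    - [0,0.2,0.06,0.03,0,0,0]
    - [0,0.2,0.06,0,0,0,0]
    - [0,0.2,0.06,0,0,0,0]
    - [0,0.2,0.06,0,0,0,0]
    - [0,0.2,0.06,0,0,0,0]
    - [0,0.15,0.05,0,0,0,0]
    - [0,0.12,0.04,0,0,0,0]
    - [0,0,0,0,0,0,0]

```text
clock: 25.67
eef_pos: [482.1, 416.4, 103.1]
tool_rot: [-3.14, 1.281, -2.835]
force: [-6.6, -1.9, 5.9]
width: 8.4
```

```bash
python3 look.py 14
```

```text
25.6667 [482.14063019 416.42219216 103.07725173] [-6.60898874 -1.86140192  5.90109541] [-0.38204895  1.00229613  0.05586265] 8.378574025575958 [-3.14036249  1.28061218 -2.83521017]
0 [[238.1, 303.2], [388.7, 306.4]] [[238.0, 294.7], [388.8, 298.0]]
2 [[236.5, 308.0], [390.2, 310.9]] [[236.5, 299.3], [390.3, 302.4]]
far corner shift u,z 0.09505049851728131 -2.124998472434294
```

View pics/e14.png

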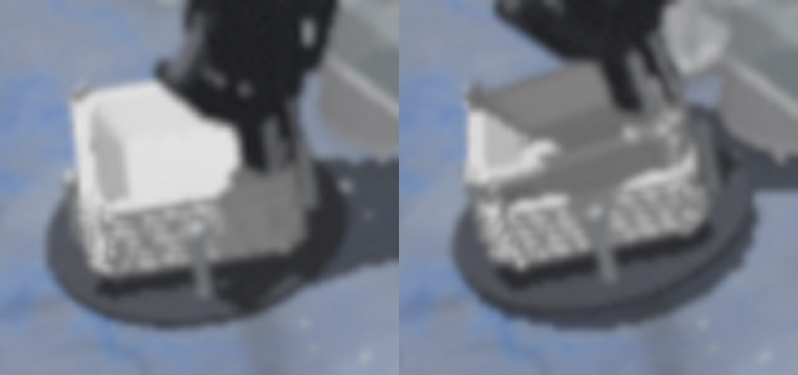

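View pics/d14.png

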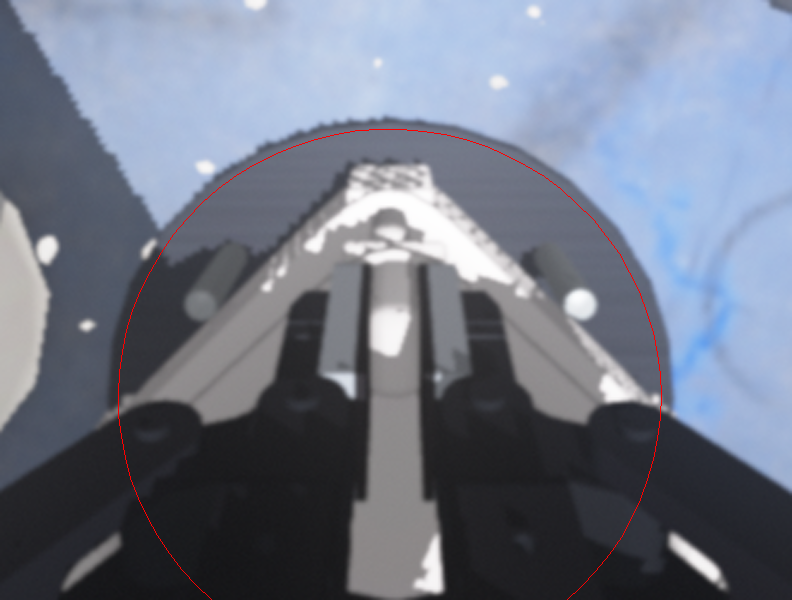

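Request:
arm_command:
  series:
    - [0,-0.1,-0.03,0.02,0,0,0]
    - [0,-0.15,-0.05,0.02,0,0,0]
    - [0,-0.15,-0.05,0.02,0,0,0]
    - [0,-0.1,-0.03,0,0,0,0]
    - [0,0,0,0,0,0,0]

```text
clock: 26.18
eef_pos: [477.6, 414.8, 103.5]
tool_rot: [-3.14, 1.282, -2.835]
force: [-5.8, -1.7, 4.7]
width: 8.1
```

```bash
python3 look.py 15
```

```text
26.1833 [477.55168406 414.8303641  103.461435  ] [-5.83846743 -1.65811088  4.68855359] [-0.28123758  0.86965236  0.01136237] 8.094426882302974 [-3.14018448  1.28193633 -2.83508077]
0 [[238.5, 311.1], [388.8, 314.1]] [[238.4, 302.6], [388.9, 305.8]]
2 [[237.0, 316.1], [390.2, 318.8]] [[236.9, 307.5], [390.3, 310.3]]
far corner shift u,z -4.695946461604905 -1.5747329812658393
```

View pics/e15.png

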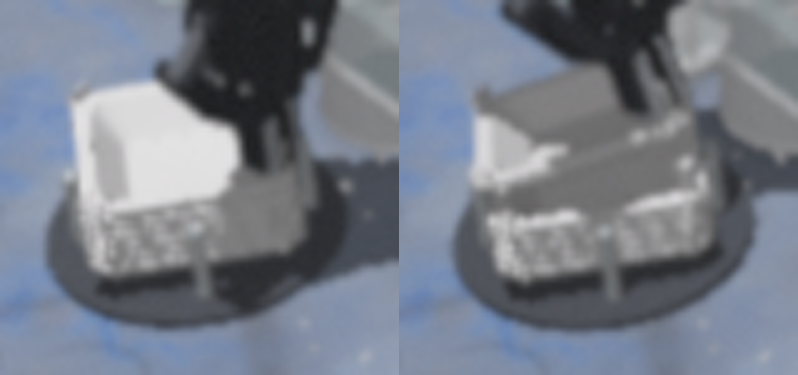

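View pics/d15.png

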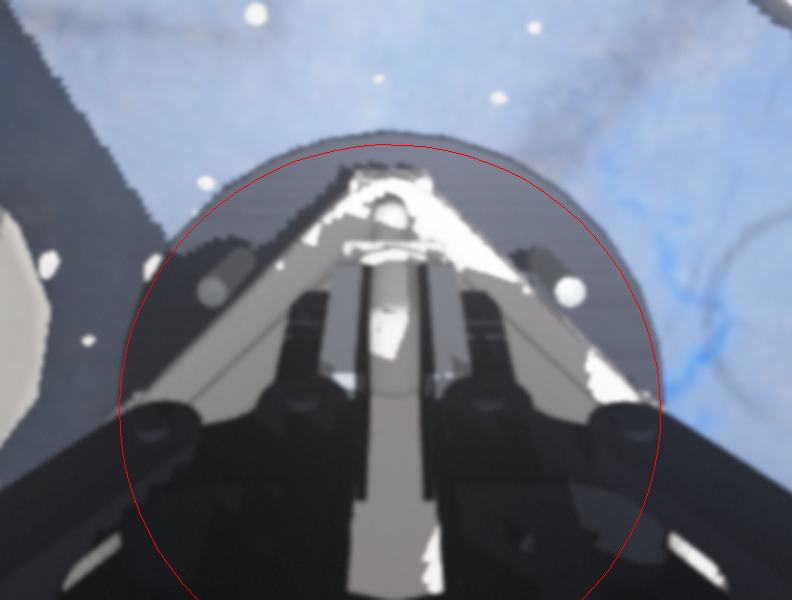

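Request:
arm_command:
  series:
    - [0,0,0,0.08,0,0,0]
    - [0,0,0,0.06,0,0,0]
    - [0,0.1,0.03,0,0,0,0]
    - [0,0.12,0.036,0,0,0,0]
    - [0,0.12,0.036,0,0,0,0]
    - [0,0.12,0.036,0,0,0,0]
    - [0,0.1,0.03,0,0,0,0]
    - [0,0.1,0.03,0,0,0,0]
    - [0,0,0,0,0,0,0]

```text
clock: 27.03
eef_pos: [487.1, 417.1, 104.8]
tool_rot: [-3.141, 1.288, -2.837]
force: [-3.3, -0.3, 1.0]
width: 8.2
```

```bash
python3 look.py 16
```

```text
27.0333 [487.07507324 417.12007948 104.81096993] [-3.31150901 -0.2714142   0.95509523] [-0.10715813  0.52715759  0.02061873] 8.205883209094878 [-3.14075406  1.2875547  -2.83696184]
0 [[240.0, 293.7], [389.6, 296.8]] [[239.9, 285.2], [389.7, 288.5]]
2 [[238.5, 298.3], [391.0, 301.1]] [[238.4, 289.7], [391.1, 292.7]]
far corner shift u,z 5.345400530423433 0.4804236417935783
```

View pics/e16.png

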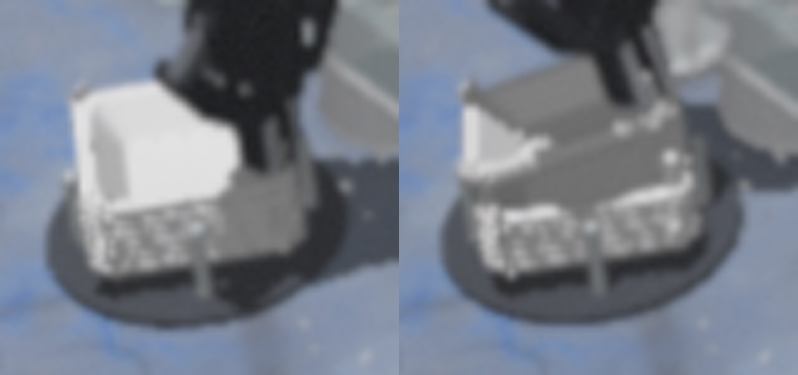

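View pics/d16.png

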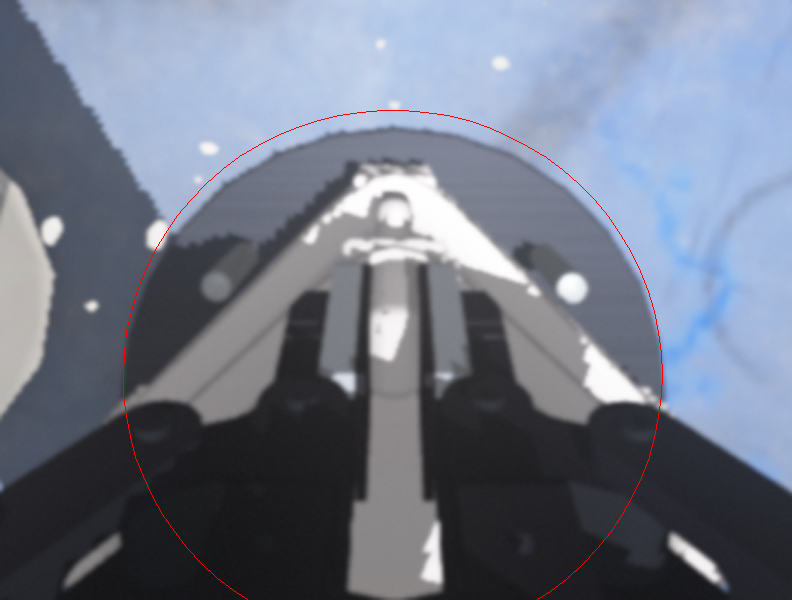

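Request:
arm_command:
  series:
    - [0,-3,-0.9,0,0,0,0]
    - [0,0,0,0,0,0,0]
    - [0,0,0,0,0,0,0]

```text
clock: 27.38
eef_pos: [456.5, 408.1, 105.1]
tool_rot: [-3.141, 1.288, -2.836]
force: [0.7, -0.1, -0.2]
width: 8.4
```

```bash
python3 look.py 17
```

```text
27.3833 [456.46082301 408.09347028 105.10173569] [ 0.68647044 -0.10329644 -0.2215932 ] [ 0.06025893 -0.31555152  0.00224638] 8.4352174260832 [-3.14089095  1.28849786 -2.83588559]
0 [[239.5, 346.7], [387.9, 348.9]] [[239.5, 338.4], [388.0, 340.7]]
2 [[238.0, 352.4], [389.3, 354.1]] [[238.0, 343.9], [389.4, 345.9]]
far corner shift u,z -26.522502670331164 0.8897915264522869
```

View pics/e17.png

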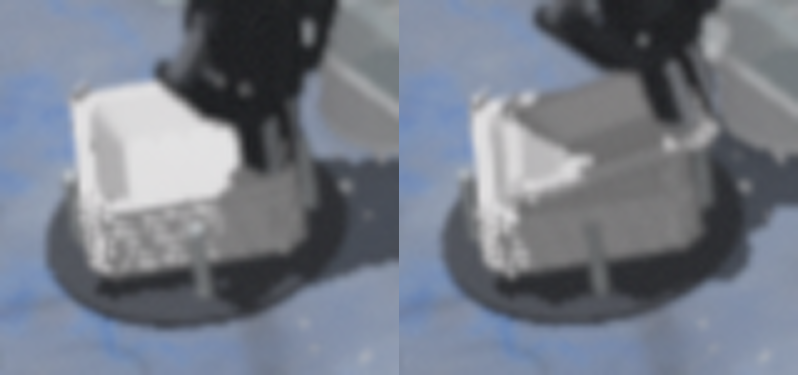

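View pics/d17.png

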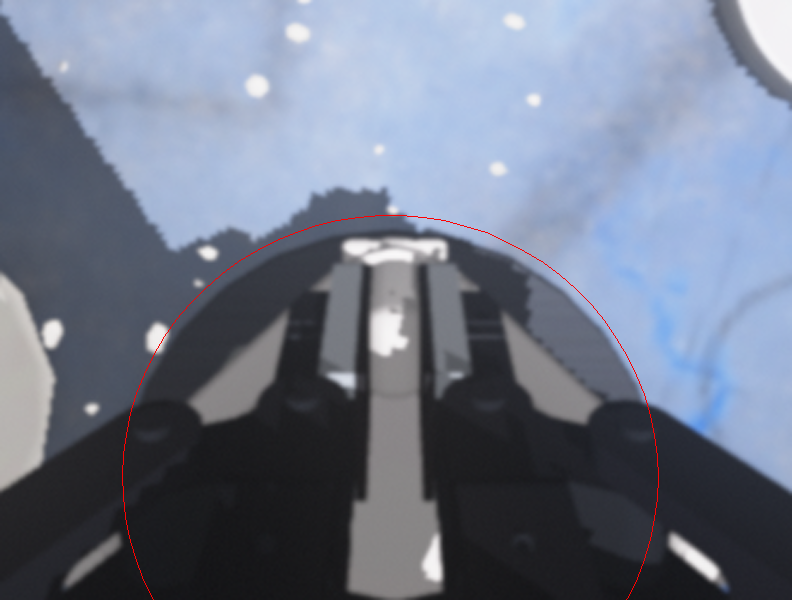

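Request:
arm_command:
  series:
    - [0,0,0,0.3,0,0,0]
    - [0,0,0,0.5,0,0,0]
    - [0,0,0,0.7,0,0,0]
    - [0,0,0,1,0,0,0]
    - [0,0,0,1.5,0,0,0]
    - [0,0,0,2,0,0,0]
    - [0,0,0,2,0,0,0]
    - [0,0,0,2,0,0,0]
    - [0,0,0,2,0,0,0]
    - [0,0,0,1,0,0,0]
    - [0,0,0,0,0,0,0]

```text
clock: 28.4
eef_pos: [457.9, 409.4, 238.3]
tool_rot: [3.133, 1.293, -2.846]
force: [-0.2, 0.3, -0.1]
width: 8.3
```

```bash
python3 look.py 18
python3 - <<'E'
import cv2
im=cv2.imread("pics/scene18.png");cv2.imwrite("pics/c40.png",cv2.resize(im[190:330,150:350],(800,560),interpolation=2))
E
```

```text
28.4 [457.94448864 409.35013474 238.25416031] [-0.22538119  0.25166397 -0.09403154] [ 0.11951373 -0.31203012 -0.05434901] 8.313711554769993 [ 3.13319567  1.29272533 -2.84570795]
0 [[266.5, 295.3], [358.9, 297.1]] [[266.5, 290.1], [358.9, 292.0]]
2 [[265.9, 298.2], [359.4, 299.8]] [[265.9, 292.9], [359.5, 294.7]]
far corner shift u,z -24.531627283541795 134.57433090892434
```

View pics/c40.png

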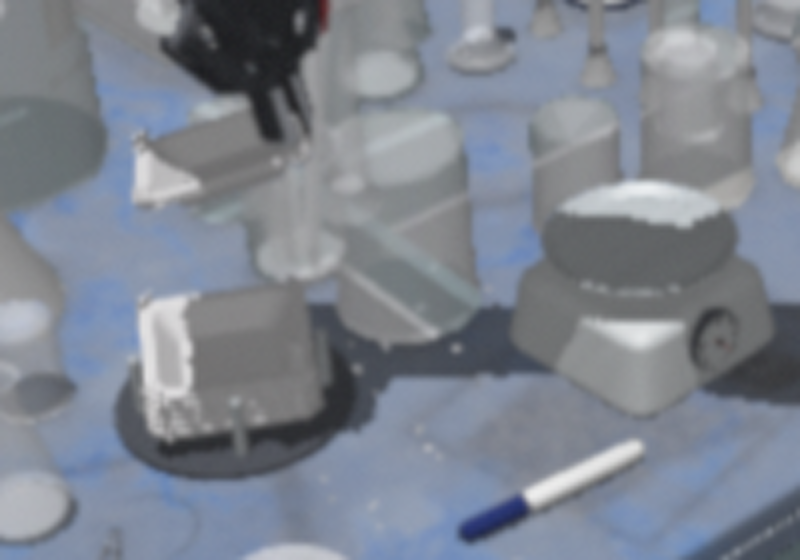

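View pics/ww18.png

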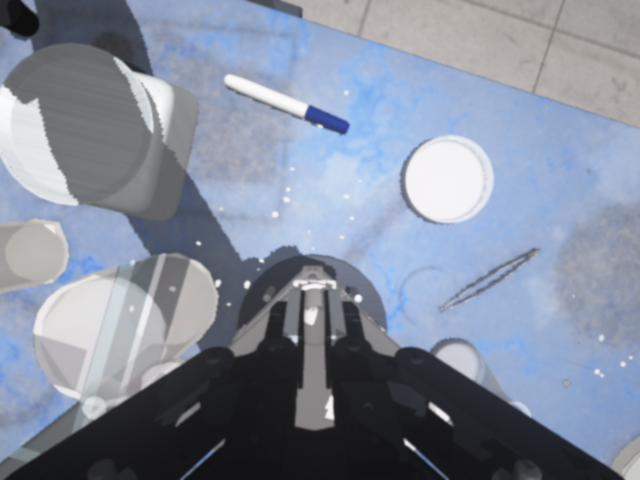

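Run:
```python
from h import *
st=ctrl.read_state();R=Rn.from_euler('xyz',st["tool_rot"]).as_matrix()
a=R[:,0];t=np.array([0,0,-1]);v=np.cross(a,t);ang=np.degrees(np.arcsin(np.linalg.norm(v)));print(v/np.linalg.norm(v)*ang,R.round(3).tolist())
print(unproj("scene",[(225,255)],0),unproj("scene",[(255,270)],0))
```

```text
[  4.86819728 -15.4800025    0.        ] [[-0.267, -0.3, 0.916], [-0.084, 0.954, 0.288], [-0.96, -0.0, -0.279]]
[[647.37228247 305.38441183   0.        ]] [[526.32475238 284.25249579   0.        ]]
```

Request:
arm_command:
  series:
    - [0,-0.5,0,0,0.4,-1.29,0]
    - [0,-1,-0.2,0,0.4,-1.29,0]
    - [0,-1.2,-0.3,0,0.4,-1.29,0]
    - [0,-1.2,-0.4,0,0.4,-1.29,0]
    - [0,-1.2,-0.4,0,0.4,-1.29,0]
    - [0,-1.2,-0.4,0,0.4,-1.29,0]
    - [0,-1.2,-0.4,0,0.4,-1.29,0]
    - [0,-1.2,-0.4,0,0.4,-1.29,0]
    - [0,-1.2,-0.3,0,0.4,-1.29,0]
    - [0,-1,-0.2,0,0.4,-1.29,0]
    - [0,-0.6,0,0,0.4,-1.29,0]
    - [0,-0.3,0,0,0.4,-1.29,0]
    - [0,0,0,0,0,0,0]

```text
clock: 29.58
eef_pos: [336.1, 377.2, 233.9]
tool_rot: [-2.498, 1.566, -2.192]
force: [-0.9, -0.2, -0.6]
width: 7.9
```

Run:
```python
from h import *
st=ctrl.read_state();print(st["clock"],st["eef_pos"],st["force"],st["width"])
im=ctrl.get_image("scene");cv2.imwrite("pics/scene19.png",im);w=ctrl.get_image("wrist");cv2.imwrite("pics/w19.png",w)
cv2.imwrite("pics/c41.png",cv2.resize(im[180:330,150:350],(800,600),interpolation=2))
```

```text
29.5833 [336.12224805 377.23564895 233.93359253] [-0.85154727 -0.15189946 -0.62234563] 7.906945474170668
```

View pics/c41.png

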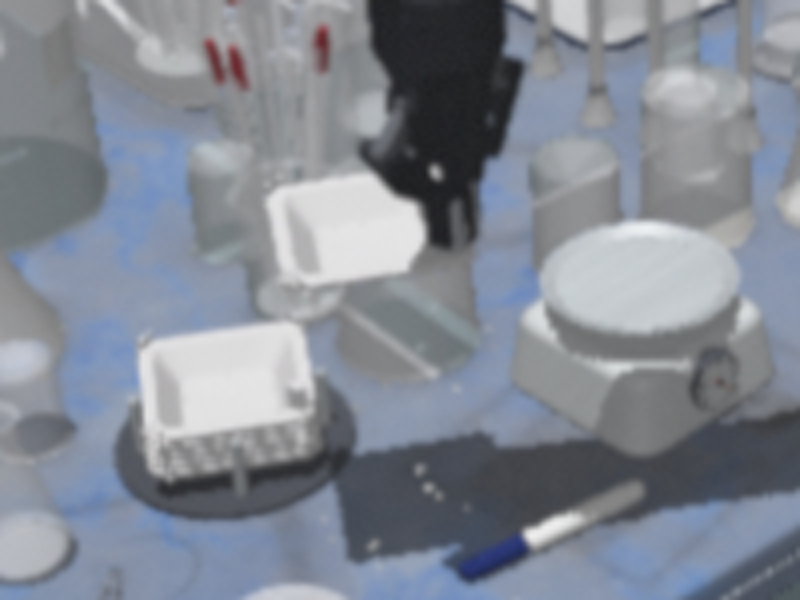

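View pics/w19.png

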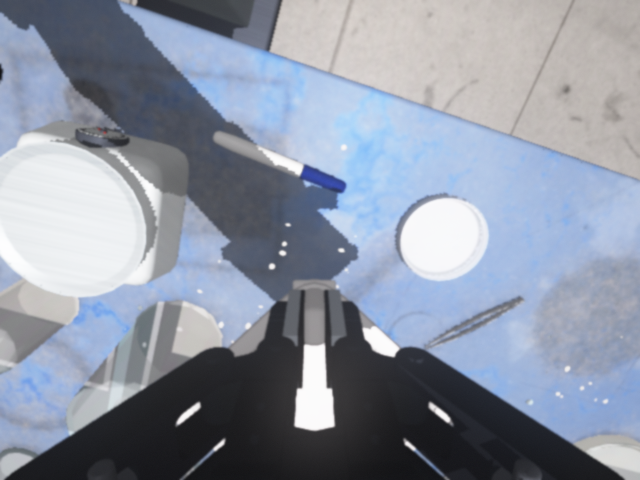

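Run:
```python
from h import *
a=cv2.imread("pics/w11.png");b=cv2.imread("pics/w19.png")
g=lambda i:cv2.resize(i[260:440,260:370],(396,594),interpolation=2)
cv2.imwrite("pics/c42.png",np.hstack([g(a),g(b)]))
# stack position via scene stand: overlay slides
from ov import *
s=cv2.imread("pics/scene19.png")
o=cv2.resize(s[240:320,165:250],None,fx=6,fy=6,interpolation=2)
for sl,c in((0,(0,0,255)),(5,(0,255,0))):
    P=((proj("scene",stack_pts(disk,0,sl))-[165,240])*6).astype(int);cv2.polylines(o,[P],True,c,1)
cv2.imwrite("pics/c43.png",o)
```

```text
(no output)
```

View pics/c42.png

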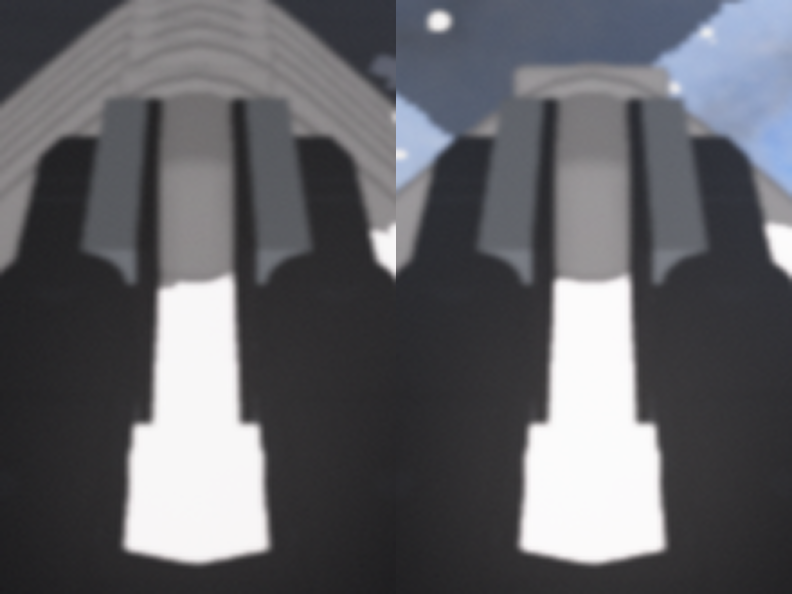

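View pics/c43.png

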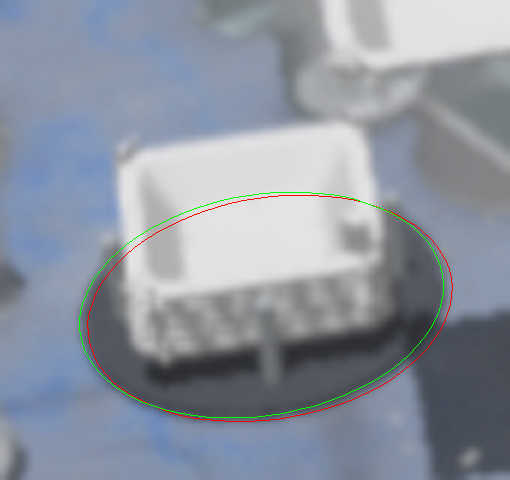

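Request:
arm_command:
  series:
    - [0,0.1,-0.4,0,0,0,-2]
    - [0,0.15,-0.7,0,0,0,-3]
    - [0,0.2,-0.9,0,0,0,-4]
    - [0,0.2,-0.9,0,0,0,-4]
    - [0,0.2,-0.9,0,0,0,-4.5]
    - [0,0.2,-0.9,0,0,0,-4.5]
    - [0,0.2,-0.9,0,0,0,-4.5]
    - [0,0.2,-0.9,0,0,0,-4.5]
    - [0,0.2,-0.9,0,0,0,-4.5]
    - [0,0.2,-0.9,0,0,0,-4.5]
    - [0,0.2,-0.9,0,0,0,-4.5]
    - [0,0.2,-0.9,0,0,0,-4.5]
    - [0,0.2,-0.9,0,0,0,-4.5]
    - [0,0.2,-0.9,0,0,0,-4.5]
    - [0,0.2,-0.9,0,0,0,-4.5]
    - [0,0.2,-0.9,0,0,0,-4]
    - [0,0.2,-0.7,0,0,0,-3]
    - [0,0.1,-0.4,0,0,0,-2]
    - [0,0,0,0,0,0,0]

```text
clock: 31.27
eef_pos: [372.8, 228.9, 234.9]
tool_rot: [-1.682, 1.569, -2.63]
force: [-0.4, -0.1, -1.0]
width: 8.1
```

```bash
cat > chk.py <<'E'
import sys
from h import *
st=ctrl.read_state();R=Rn.from_euler('xyz',st["tool_rot"]).as_matrix()
print(st["clock"],st["eef_pos"],st["force"],st["width"],"yaw",np.degrees(np.arctan2(R[1,2],R[0,2])),"toolx",R[:,0].round(3))
e=st["eef_pos"]; print("tray centre/underside", e+62*R[:,2]+26.3*R[:,0]*1)
n=sys.argv[1]
for c in ("scene","top","wrist"): cv2.imwrite(f"pics/{c}_{n}.png",ctrl.get_image(c))
s=cv2.imread(f"pics/scene_{n}.png");cv2.imwrite(f"pics/cs_{n}.png",cv2.resize(s[170:320,170:370],(800,600),interpolation=2))
t=cv2.imread(f"pics/top_{n}.png");cv2.imwrite(f"pics/ct_{n}.png",cv2.resize(t[190:310,220:380],(800,600),interpolation=2))
E
python3 chk.py 20
```

```text
31.2667 [372.82626934 228.92363572 234.8602616 ] [-0.42176916 -0.10013681 -1.01465721] 8.103808523264274 yaw -54.32262160998418 toolx [-0.001 -0.001 -1.   ]
tray centre/underside [408.94788044 178.53881006 208.54888469]
```

View pics/cs_20.png

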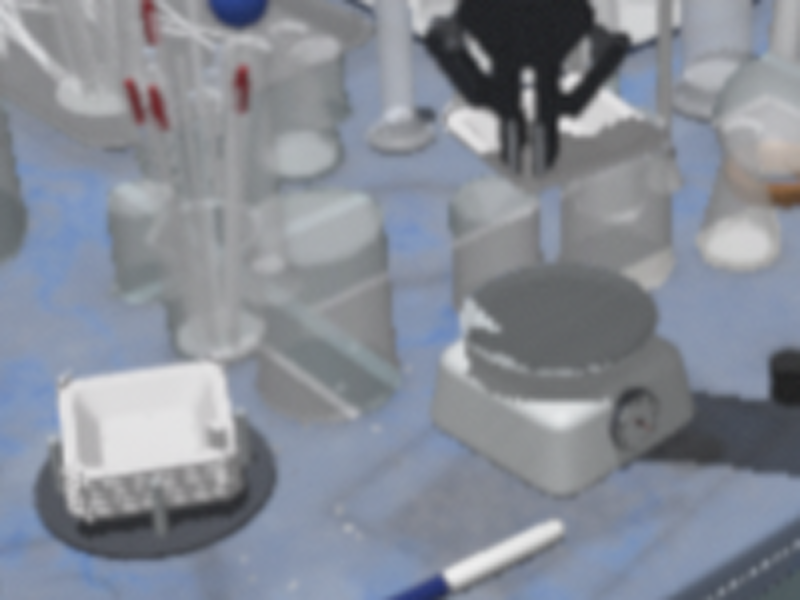

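View pics/ct_20.png

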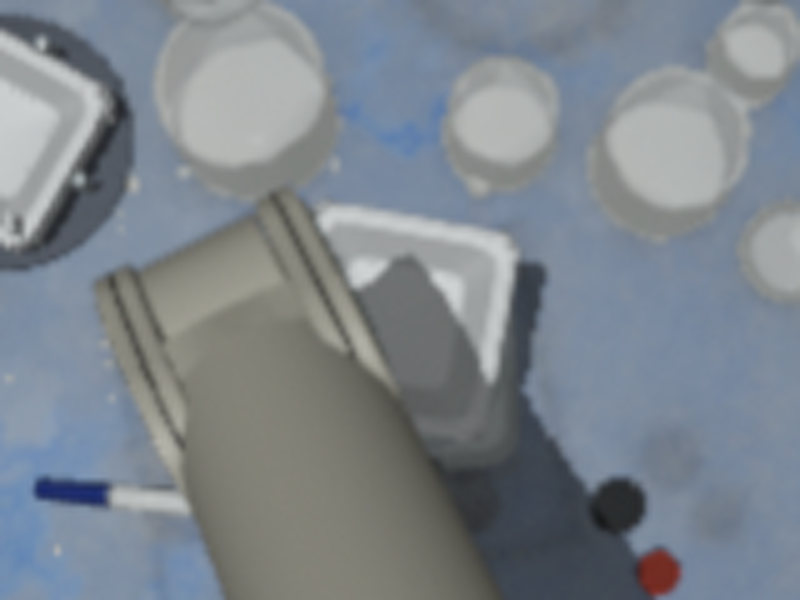

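View pics/wrist_20.png

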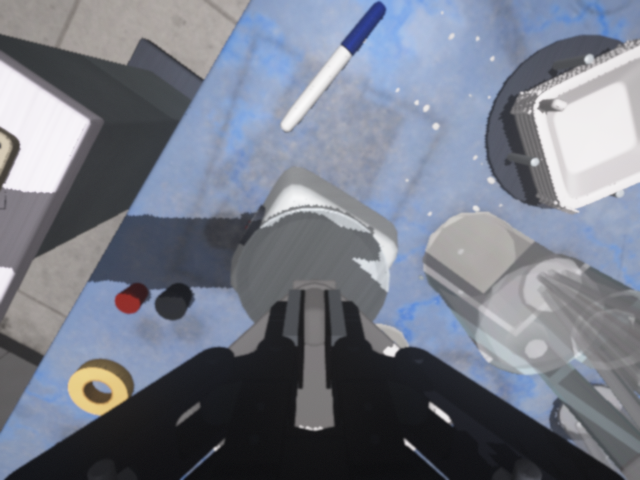

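Run:
```python
from h import *
import json
st=json.load(open("st1.json"))
print(unproj("wrist",[(315.3,187.7)],77,st),unproj("top",[(265+197.5*70/400,230+169*70/400)],77))
for c in("scene","top"):
    pass
s=cv2.imread("pics/scene_20.png"); k=4
# scene pan outline in cs_20: left 460,right 658,top 262,bottom 378(lip)
print(unproj("scene",[(170+559/k,170+316/k)],86))
```

```text
[[401.93621313 181.07941092  77.        ]] [[405.95183737 179.53192467  77.        ]]
[[403.80409721 182.39061373  86.        ]]
```

Request:
arm_command:
  series:
    - [0,-0.1,0.05,-0.6,0,0,0]
    - [0,-0.1,0.05,-1,0,0,0]
    - [0,-0.1,0.05,-1.3,0,0,0]
    - [0,-0.1,0.05,-1.3,0,0,0]
    - [0,-0.1,0,-1.3,0,0,0]
    - [0,0,0,-1.3,0,0,0]
    - [0,0,0,-1.2,0,0,0]
    - [0,0,0,-1,0,0,0]
    - [0,0,0,-0.7,0,0,0]
    - [0,0,0,-0.4,0,0,0]
    - [0,0,0,-0.2,0,0,0]
    - [0,0,0,0,0,0,0]
    - [0,0,0,0,0,0,0]

```text
clock: 32.5
eef_pos: [367.3, 232.3, 132.2]
tool_rot: [-2.563, 1.57, 2.776]
force: [-0.1, -0.5, -0.8]
width: 8.5
```

```bash
python3 chk.py 21
```

```text
32.5 [367.34353572 232.32736768 132.24626922] [-0.12114703 -0.52893133 -0.79197371] 8.542628015986036 yaw -54.07958866171613 toolx [-0.001  0.    -1.   ]
tray centre/underside [403.69308409 182.1267154  105.89679401]
```

View pics/cs_21.png

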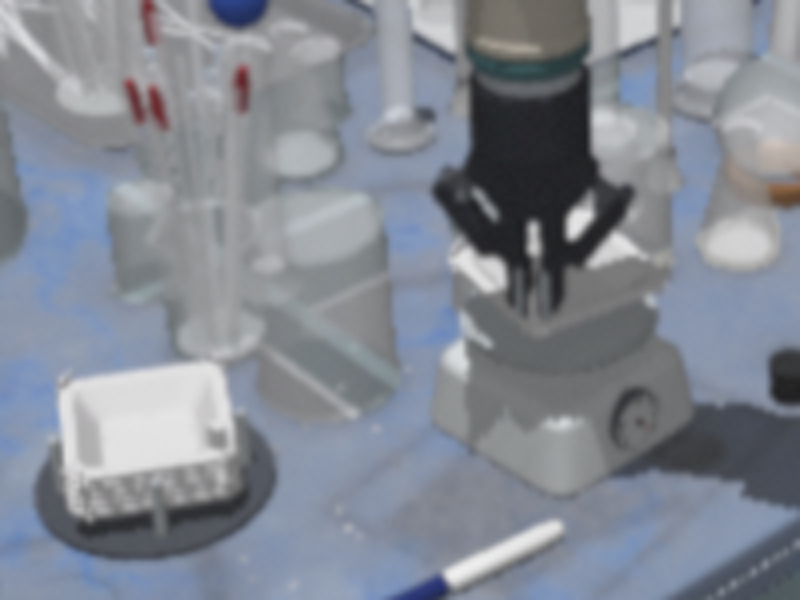

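View pics/ct_21.png

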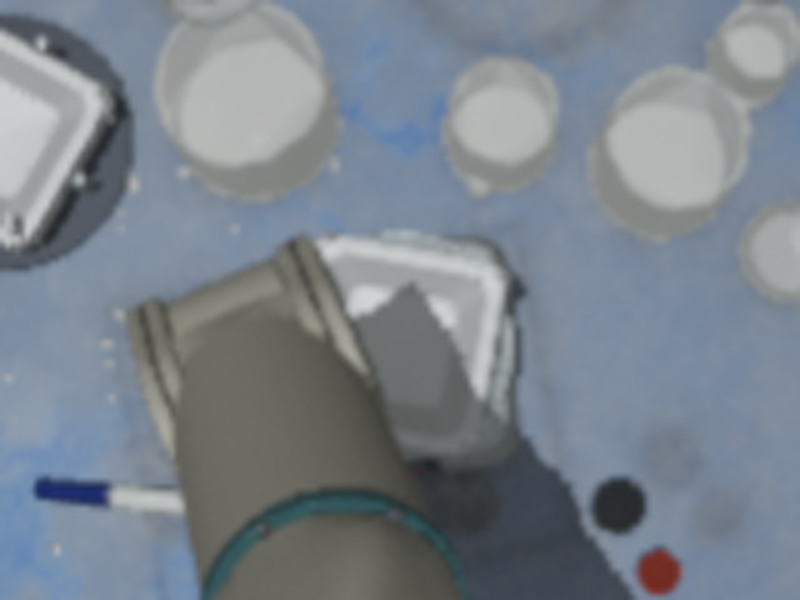

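View pics/wrist_21.png

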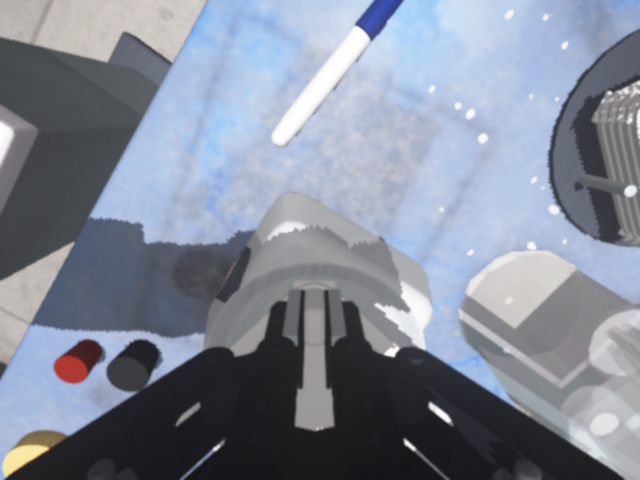

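Request:
arm_command:
  series:
    - [0,0,-0.08,-0.3,0,0,0]
    - [0,0,-0.07,-0.4,0,0,0]
    - [0,0,0,-0.2,0,0,0]
    - [0,0,0,0,0,0,0]
    - [0,0,0,0,0,0,0]
    - [0,0,0,0,0,0,0]
    - [0,0,0,0,0,0,0]
    - [0,0,0,0,0,0,0]
    - [0,0,0,0,0,0,0]

```text
clock: 33.4
eef_pos: [367.2, 230.7, 123.1]
tool_rot: [-2.281, 1.57, 3.059]
force: [-0.3, 0.5, -0.6]
width: 8.3
```

```bash
python3 chk.py 22; python3 -c "
from h import *
print(ctrl.read_state()['qd'])"
```

```text
33.4 [367.19003009 230.70974614 123.08432936] [-0.30986162  0.54391785 -0.63146355] 8.312988844729695 yaw -54.07829231779791 toolx [-0.001  0.    -1.   ]
tray centre/underside [403.53290993 180.50354933  96.73621962]
[ 8.58308630e-04  1.46266235e-03  2.66406836e-05 -1.25601901e-04
 -1.30572384e-05  2.76503945e-05 -7.13432619e-05]
```

View pics/cs_22.png

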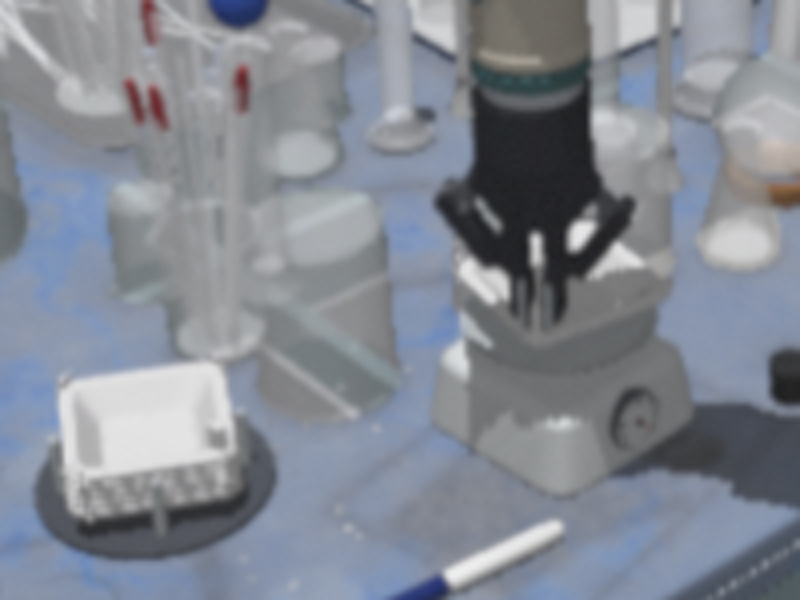

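View pics/top_22.png

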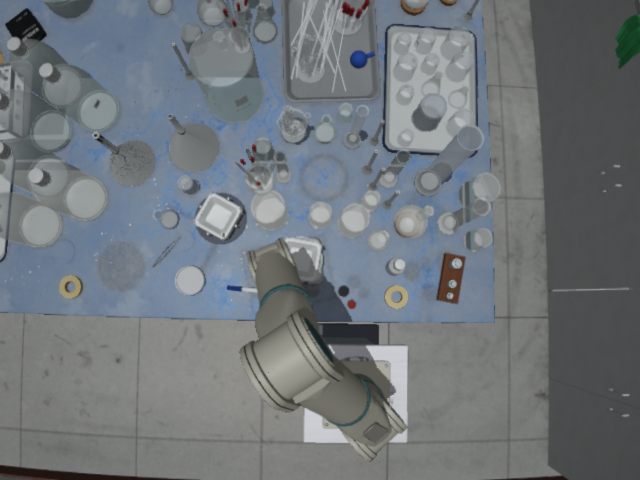

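```bash
python3 -c "
from cell import ctrl
print(ctrl.finish_job())"
```

```text
the job is handed in; nothing more can be done
None
```

The job is handed in, at about 33.4 s of the 61 s. The robot finished holding the tray still, just above the middle of the scale pan, but the stack tipped and slid for a while during the peel.

**Weight:** It stands upright in the recess. Contact came at TCP height 26.2 mm, where about 25.8 mm was expected. Later pictures show it seated and the pan empty and raised. I took zero on the scale from those pictures, as I did not read the dial.

**Tray:**
- **First try:** I tipped the tray about 10° with the whole move following its far corner, and the stack tilted with it by roughly 6–9°. I lowered it back to where it had been.
- **Second try:** I raised the grip corner in small steps while pulling slightly inwards. The side tongues let go at about 8°, and I tilted on to 16°.
- **Far tongue:** It held on and dragged the loose stack up to about 11 mm inwards. I pushed the stack back, and one of those pushes tipped it briefly by about 7°. A quick inward draw of about 30 mm then freed the tray, and I lifted it clear.

**Last checks:**
- **Stack:** It stands flat, within about 5 mm of where it began.
- **Tray position:** By calculation its centre is at about (403.5, 180.5). The pan centre was measured at about (404, 180.5), with the camera estimates spread by about 4 mm.
- **Tray height and level:** The underside is calculated at about 97 mm, roughly 11 mm above the pan lip. The tool is level to about 0.1°, and the fin showed no slip in the fingers.
- **Contact:** The vertical force of about 0.6 N matches the tray's own weight, so I saw no sign of it touching the pan.
- **Other things:** The bottle, flask and pen were never approached and showed no change in the last pictures.

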